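# Set the tag applicator's jaws and gauge their gap

## Task

With the palm mallet, knock the bracket's red-capped sprung pin fully down, which closes the blue tag applicator's jaws to their working gap, then stand the mallet back upright on its black mat and let go. Then take the green-handled taper gauge from its stand and slide its blade straight down between the two jaw plates until it drags snugly, with the sprung plate pushed slightly open and neither loose nor forced, and finish while still holding the gauge still at that depth. Do not push the pin by hand, and leave the tags, bin, mug and bottle where they are.

Things in the scene. Friction and masses are not known exactly. Their poses are not given: they have to be found in the camera images.
- pin_top (a point): Centre of the top of the pin's red cap (24 mm across, 6 mm thick). The pin stands in a grey 40 x 40 mm housing, 62 mm high, 90 mm to the +y side of the jaw mouth. The cap's top is 84 mm above the shelf when fully up, 72 mm when fully down.
- pin (a joint): How far the pin is knocked down, m: 0 up, 0.012 fully down (count 0.010 as down). It needs about 11 N downwards and then stays where it is left. It moves one jaw plate (jaw_set) inwards by half its travel.
- jaw_mouth (a point): Middle of the mouth between the applicator's two steel jaw plates, level with the top of their rounded lips (radius 6 mm), 156 mm above the shelf. z up, y across the gap (+y towards jaw_set and the pin), x along the plates (34 mm wide). The gap opens upwards, is narrowest from 6 mm below the mouth and is free for 60 mm. Pin up: 8 to 10 mm wide; pin down: 2.8 to 4.0 mm, new every time.
- jaw_set: The +y jaw plate, moved by the pin (origin not on the plate). Both plates together float up to 5 mm either way along y on a weak spring, so the blade centres them.
- bracket: Steel bracket fixed to the shelf that clips the blue applicator upright, base 100 (x) x 200 (y) x 12 mm; origin on the shelf right under the jaw mouth, same axes. A steel post 34 to 46 mm to the +x side of the mouth is 140 mm high.
- jaw_spring (a joint): How far the sprung jaw plate (-y side) is pushed outwards, m: 0 at rest. Its spring presses 2 N at 0 and 2 N more per mm. A snug blade holds it open 0.0008 to 0.0032; 0.004 is forced. After first contact 10 mm of blade depth opens it 1 mm; sliding the blade down takes about 2.5 to 4 N at 0.8 mm and 7 to 10 N at 3.2 mm, so stop at 5 to 6 N.
- gauge_handle (a point): Centre of the taper gauge's upright green handle, 26 (x) x 14 (y) x 56 (z) mm. Below it a steel guard 34 x 22 x 4 mm (underside 32 mm below this point), then the blade: 60 mm long, 20 mm wide (x), thickness (y) 8 mm at the guard to 2 mm at the tip. 70 g. It hangs in a slot of a black stand 75 x 65 x 68 mm, guard on top, this point 100 mm above the shelf; lift 65 mm to clear.
- gauge_tip (a point): Middle of the gauge's blade tip, 92 mm below the handle's centre; same axes as the handle.
- mallet_handle (a point): Centre (half-way up) of the upright wooden handle of the palm mallet: 22 mm diameter, 79 mm long; it stands on an orange round head 42 mm across and 46 mm high. This point is 88 mm above the head's underside, the striking face. Mass 280 to 460 g. It starts upright on the mat.
- mallet_foot (a point): Centre of the underside of the mallet's head (its striking face).
- mat: Black rubber mat 110 x 110 mm, 4 mm thick, fixed to the shelf; origin at the centre of its underside. The mallet's place: its middle.
- tag0: Yellow round piglet tag 30 mm across with a stud, lying on the shelf; leave alone.
- tag1: The other yellow piglet tag; leave alone.
- tag_bin: Grey open bin 120 x 160 x 80 mm; leave alone.
- pin_mug: White enamel mug 80 mm across, 80 mm high, with pins; leave alone.
- spray: Blue bottle 60 mm across, 170 mm high; leave alone.
Not all that is in view belongs to the job. There is more than one size of the part that bears mallet_handle; the job needs the largest.

How it is judged (in metres and radians):
On the way, in this order (a step that is already met when the one before it is completed fails the run):
1. the pin is knocked down with the mallet (value of joint pin above 0.01 m and contact force between mallet and pin above 1 N).
2. the mallet stands upright on its mat, let go (horizontal distance between mallet_foot and mat below 0.04 m and angle between mallet_handle's own z axis and vertical below 0.15 rad and height (world z) of mallet_foot below 0.012 m and contact force between mallet and the fingers below 0.1 N), for 0.2 s.
3. the gauge blade is snug between the jaw plates (value of joint jaw_spring between 0.0008 and 0.0032 m and contact force between gauge and jaw_set above 0.8 N and contact force between gauge and jaw_spring above 0.8 N and contact force between gauge and the fingers above 2 N and z of gauge_tip in the frame of jaw_mouth below -0.018 m and angle between gauge_handle's own z axis and vertical below 0.12 rad and angle between the y axis of gauge_tip and the y axis of jaw_mouth, either way round below 0.2 rad), for 0.2 s.
At the end, for the whole second after the job is handed in: The pin is down (over 9.5 mm), the mallet stands upright within 40 mm of its mat's centre and released, and the gripper still holds the gauge still and upright, blade tip over 18 mm below the jaw mouth, touching both plates, with the sprung plate pushed open 0.8 to 3.2 mm (all of step 2 and all of step 3 and value of joint pin above 0.0095 m and linear speed of gauge below 0.01 m/s); the arm keeps its last pose, push and grip.
It fails at once if the pin was pushed by hand or with the gauge instead of the mallet (contact force between pin and the arm above 1 N or contact force between pin and the fingers above 1 N or contact force between pin and gauge above 1 N).
It fails at once if the jaws were forced open (sprung plate over 4 mm) (value of joint jaw_spring above 0.004 m).
It fails at once if a tag, the bin, the mug or the bottle was moved (over 30 mm) (distance of any of tag0, tag1, tag_bin, pin_mug, spray from where it was at the start of the episode above 0.03 m).
It also fails if it takes over 72 s, if anything falls off the work surface, if the arm or the gripper's body presses on something with over 40 N, if the wrist force passes 120 N, or if a joint passes its speed limit or range.

## Robot

A 6-joint arm with a two-finger parallel gripper is mounted at the origin on the work surface. World frame = base frame: x ahead of the robot, y to its left, z up, the work surface at z = 0. Lengths are in m, angles in degrees, forces in N, time in s.
With the tool pointing down it reaches from about 0.4 to 0.825 m from the base axis. Payload 7 kg.
Tool frame: the origin (TCP) lies midway between the tips of the shut fingers; the grasp point (between the pads) lies 19 mm behind it; x points along the fingers, z is the direction in which the jaws open and shut, and the axes are right-handed (so a half turn about x gives the same grasp; the last joint's range is limited). The gripper opens to 88 mm and grips with 3 to 60 N. Pads are 19 mm wide; open, the fingers measure 130 mm over their backs; the gripper's body (78 mm by 193 mm) begins 47 mm behind the grasp point.
Start: joints at [-55.514, 20.546, 0.682, 0, -70.136, -16.507], TCP at [0.208, -0.642, 0.227] pointing down, gripper open.
Joint ranges: [-176.03, 176.03], [-82.01, 121.73], [-58.28, 71.71], [-173.87, 95.51], [-174.79, -0.11], [-173.66, 173.66]. Speed limits (degrees/s): [136.94, 136.94, 172.46, 180, 180, 180].

## Interface

Orientations are given as [roll, pitch, yaw] about the fixed x, y, z axes, in that order (R = Rz(yaw) Ry(pitch) Rx(roll)).
In Python, from plant import get_state, capture, close_job gives the robot as it stands.
- The arm moves only by the tool play_rows, never from a script. Its argument "series" is one flat list of numbers, 4 for each row, row after row: the shift along the tool's x, y, z in m, then the turn about the tool's x in rad. In form: [tx, ty, tz, spin, tx, ty, tz, spin, ...]. A call has exactly 5 rows; each row shifts and turns the commanded pose from where the row before left it, along the tool's axes as they then stand; what a row does not reach is not made up. A row lasts 1/12 s, in which the tool goes at most 41.7 mm and 7.16 degrees, less where a joint would pass 70% of its speed; a pose out of reach is approached as far as the arm can. A call is refused whole if a number of a shift passes 0.0417 or a number of a turn 0.125, either way. A call with a gripper value outside its range is refused whole. "jaw" is the opening in per cent of the stroke, from 0 (shut) to 100 (fully open), set as the call begins (left out, the last holds). The fingers move at their own pace and stop on an object; "squeeze" is the grip in N (left out, the last holds). Time passes only in rows, so rows that do not move let the fingers close, or fill a call up. It gives the time, the measured TCP pose, the force and the opening at its end, in the units of the state.
- get_state(): the state, without advancing time (a new reading comes with each control period).
- capture(name): name is "scene" or "top"; returns a dict with "img" (384x512x3 uint8, blue, green, red), "K" (3x3 intrinsics, pixels), "k1" (the pictures are not rectified: a ray, as slopes to the right and down, at radius r is drawn at 1 + k1 r^2 times it, then the intrinsics apply), "world_from_camera" (4x4, takes a point from camera to world coordinates). Camera axes: x right, y down, z forward; pixel columns grow to the right and rows downward; lengths in m; the calibration is good to about 2 mm. A picture is of the moment at which its call begins. There is no depth.
- close_job(): hands the job in, once; it reports no verdict.
The state is a dict: "time_s": time; "joints": joint angles; "qd": joint speeds; "joint_torque": joint torques, N m; "tcp_pos": TCP position; "eef_rot": TCP orientation; "contact_force": force on the tool from outside, world axes, zero at the start; "moment": the same for the moment, N m; "gripper_width": finger opening in m.
Only numpy, scipy, OpenCV 4.12 (cv2) and the standard library are available. Lean on these libraries where they do the work, as an engineer would, in place of code of your own. Each camera call takes 0.05 s, during which the arm holds its last target.

## Working session

There is one attempt and no reset: what is moved stays moved. The work goes in short steps, Python scripts to look and compute and a tool call to move; the robot and the scene stay as the last step left them, time stands still between calls to the robot, and variables do not carry over. Pictures are saved under pics/ and viewed, and the job is handed in when it is done.

Besides the shell and the picture viewer there is one more tool, called after "Emit:" in YAML: its name, and indented under it one key for each argument. play_rows: Moves the arm, as the interface text tells. Its arguments: {"type":"object","properties":{"series":{"type":"array","items":{"type":"number"}},"jaw":{"type":"number"},"squeeze":{"type":"number"}},"required":["series"]}

```bash
ls; mkdir -p pics; python3 - <<'E'
from plant import get_state, capture
import cv2
print(get_state())
for n in("scene","top"):
    c=capture(n); cv2.imwrite(f"pics/{n}0.png",c["img"]); print(n,c["K"],c["k1"],c["world_from_camera"])
E
```

```text
pics
{'time_s': 0.0, 'joints': array([-5.55135362e+01,  2.05919950e+01,  6.34947191e-01, -1.86882277e-02,
       -7.01370602e+01, -1.65058329e+01]), 'qd': array([-0.04638894, -0.04306498,  0.03500725,  0.04325902, -0.01338647,
        0.03376075]), 'joint_torque': array([ 1.29330406e-04, -5.82717454e+01,  2.93064559e+01,  6.99774563e+00,
        6.90743953e-03, -1.82547210e-04]), 'tcp_pos': array([ 0.20817561, -0.64158858,  0.2256298 ]), 'eef_rot': array([  5.93291387,  89.90426565, 113.90718058]), 'contact_force': array([ 0.95248591, -1.18095439, -0.09355288]), 'moment': array([ 0.00358427,  0.00580748, -0.01716623]), 'gripper_width': 0.08758890059151192}
scene [[425.84412823   0.         256.35801549]
 [  0.         425.84412823 192.28985931]
 [  0.           0.           1.        ]] -0.08347517002928526 [[ 0.69120756  0.48682753 -0.53407027  1.28551531]
 [ 0.72263183 -0.4595461   0.5163532  -0.68312168]
 [ 0.00594504 -0.74284341 -0.66943881  1.00704497]
 [ 0.          0.          0.          1.        ]]
top [[372.90867899   0.         256.65949354]
 [  0.         372.90867899 186.36213299]
 [  0.           0.           1.        ]] -0.10261100009306097 [[ 0.02590115 -0.99199801  0.12356808  0.42623675]
 [-0.99944806 -0.0282691  -0.01744819  0.02255989]
 [ 0.02080173 -0.12304795 -0.99218269  1.22384146]
 [ 0.          0.          0.          1.        ]]
```

View pics/scene0.png

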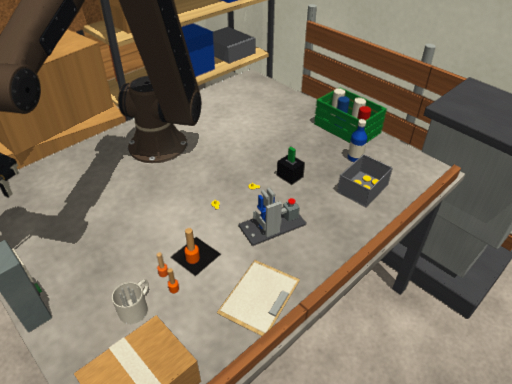

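View pics/top0.png

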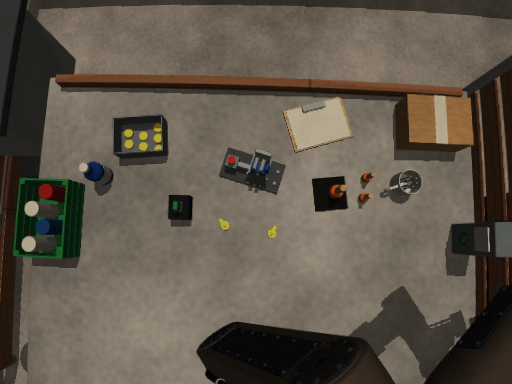

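Scene view: three orange mallets, at (192,247) on the mat and two smaller ones off it at (162,265) and (173,281). The first is the largest and stands on the black mat, so it fits the description. The bracket is at (272,215), the gauge in its stand at (291,165). I'll enlarge crops to confirm.

```bash
python3 - <<'E'
import cv2,numpy as np
s=cv2.imread("pics/scene0.png");t=cv2.imread("pics/top0.png")
a=cv2.resize(s[140:300,140:320],None,fx=4,fy=3.75*4/3.75,interpolation=cv2.INTER_CUBIC)[:600]
cv2.imwrite("pics/cs0.png",cv2.resize(s[145:295,140:320],(720,600),interpolation=cv2.INTER_CUBIC))
cv2.imwrite("pics/ct0.png",cv2.resize(t[140:220,160:300],(800,457),interpolation=cv2.INTER_CUBIC))
cv2.imwrite("pics/ct1.png",cv2.resize(t[160:220,300:430],(780,360),interpolation=cv2.INTER_CUBIC))
E
```

```text
(no output)
```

View pics/cs0.png

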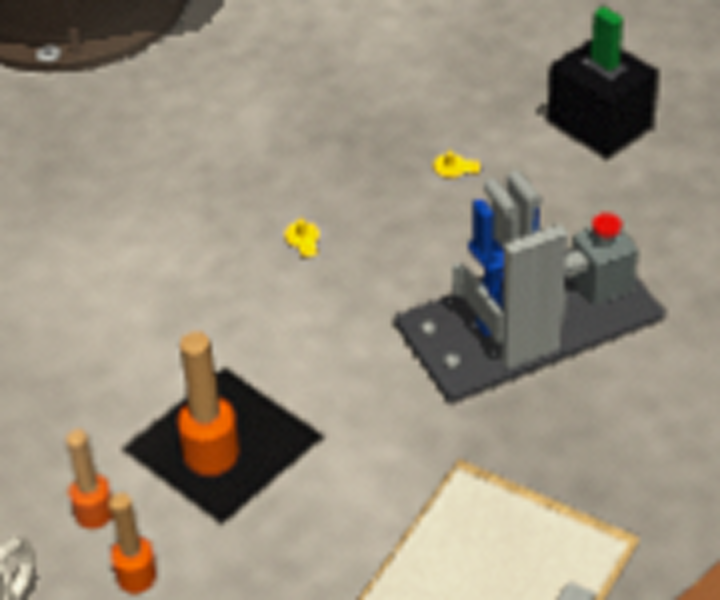

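View pics/ct0.png

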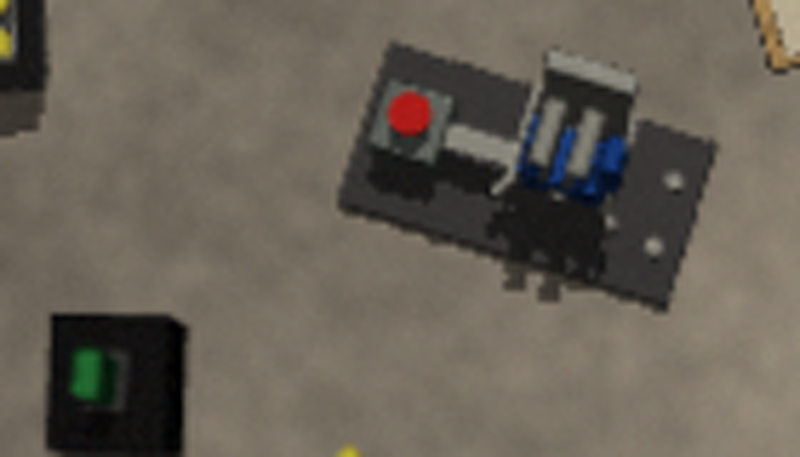

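View pics/ct1.png

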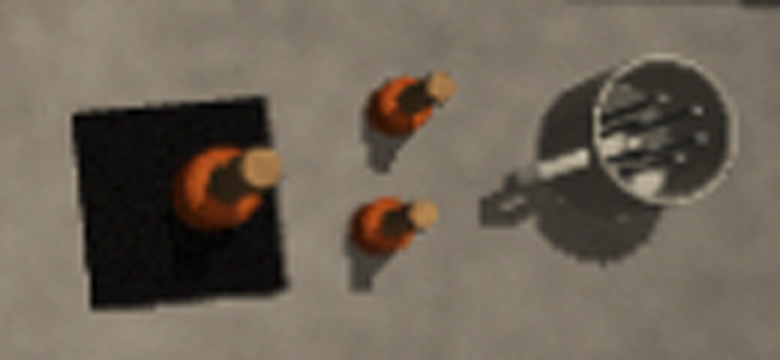

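The crops confirm it: the mallet on the mat is clearly larger than the other two. Pin cap is at top-view (231,160), jaw plates around (258,163), green handle (176,206). Now I'll measure.

```bash
cat > h.py <<'E'
import numpy as np,cv2
from plant import get_state,capture
def ray(c,px):
    p=cv2.undistortPoints(np.array(px,float).reshape(-1,1,2),c["K"],np.array([c["k1"],0,0,0.])).reshape(-1,2)
    T=np.array(c["world_from_camera"]); d=np.c_[p,np.ones(len(p))]@T[:3,:3].T
    return T[:3,3],d/np.linalg.norm(d,axis=1)[:,None]
def onz(c,px,z):
    o,d=ray(c,px); return o+d*((z-o[2])/d[:,2])[:,None]
def tri(c1,p1,c2,p2):
    o1,d1=ray(c1,[p1]);o2,d2=ray(c2,[p2]);d1=d1[0];d2=d2[0]
    A=np.c_[d1,-d2];s=np.linalg.lstsq(A,o2-o1,rcond=None)[0]
    a=o1+s[0]*d1;b=o2+s[1]*d2
    return (a+b)/2,np.linalg.norm(a-b)
def blobs(img,lo,hi,box,mn=5):
    x0,y0,x1,y1=box
    m=cv2.inRange(cv2.cvtColor(img,cv2.COLOR_BGR2HSV),np.array(lo),np.array(hi))
    k=np.zeros_like(m);k[y0:y1,x0:x1]=m[y0:y1,x0:x1]
    n,l,s,ce=cv2.connectedComponentsWithStats(k)
    return [(s[i].tolist(),ce[i].round(2),l==i) for i in np.argsort(-s[1:,4])+1 if s[i,4]>=mn]
E
python3 - <<'E'
from h import *
S=capture("scene");T=capture("top");s=S["img"];t=T["img"]
def show(n,b): print(n,[(x[0],x[1].tolist()) for x in b[:4]])
R=((0,170,120),(6,255,255));G=((50,120,40),(75,255,255));W=((8,60,110),(22,170,255));O=((5,190,90),(15,255,255))
rs=blobs(s,*R,(270,190,310,220));rt=blobs(t,*R,(215,145,250,175));show("red s",rs);show("red t",rt)
print("pin",onz(S,[rs[0][1]],.082),onz(T,[rt[0][1]],.084),tri(S,rs[0][1],T,rt[0][1]))
gs=blobs(s,*G,(280,140,305,175));gt=blobs(t,*G,(165,195,195,220));show("g s",gs);show("g t",gt)
print("tri g",tri(S,gs[0][1],T,gt[0][1]))
ws=blobs(s,*W,(180,225,202,260));wt=blobs(t,*W,(325,180,355,205));show("w s",ws);show("w t",wt)
print("mallet",onz(S,[ws[0][1]],.092),onz(T,[wt[0][1]],.1315))
os_=blobs(s,*O,(180,225,202,270));ot=blobs(t,*O,(325,180,355,205));show("o s",os_);show("o t",ot)
V=lambda im:cv2.inRange(cv2.cvtColor(im,cv2.COLOR_BGR2HSV),(0,0,0),(180,255,40))
for n,im,C,box in(("mat s",s,S,(170,232,224,278)),("mat t",t,T,(308,172,352,214)),("stand s",s,S,(272,150,308,186)),("stand t",t,T,(162,190,196,224))):
    x0,y0,x1,y1=box;m=V(im)[y0:y1,x0:x1];ct=max(cv2.findContours(m,0,2)[0],key=cv2.contourArea)
    h=cv2.convexHull(ct);r=cv2.approxPolyDP(h,3,True)[:,0]+[x0,y0];print(n,r.tolist(),cv2.contourArea(ct))
    if "mat" in n: print(onz(C,r,.004).round(4))
# enlargements
cv2.imwrite("pics/j_t.png",cv2.resize(t[145:195,215:290],(750,500),interpolation=cv2.INTER_NEAREST))
cv2.imwrite("pics/j_s.png",cv2.resize(s[180:245,235:310],(692,600),interpolation=cv2.INTER_NEAREST))
cv2.imwrite("pics/g_t.png",cv2.resize(t[190:225,160:200],(640,560),interpolation=cv2.INTER_NEAREST))
E
```

```text
red s [([288, 198, 7, 6, 31], [291.26, 200.74])]
red t [([228, 156, 7, 7, 40], [231.08, 159.35])]
pin [[0.65269198 0.08333872 0.082     ]] [[0.65048014 0.08417536 0.084     ]] (array([0.65137937, 0.08455838, 0.08027096]), np.float64(0.0004842420375279137))
g s [([288, 147, 7, 16, 88], [291.27, 154.41])]
g t [([172, 201, 6, 9, 47], [174.77, 205.04])]
tri g (array([0.50140006, 0.24775474, 0.09842447]), np.float64(0.003103380327272503))
w s [([185, 227, 9, 23, 159], [189.26, 237.82])]
w t [([340, 185, 8, 6, 38], [343.66, 187.42])]
mallet [[ 0.5643757 -0.2526358  0.092    ]] [[ 0.56649392 -0.25618162  0.1315    ]]
o s [([184, 244, 15, 20, 203], [191.84, 254.6])]
o t [([331, 185, 12, 12, 64], [335.47, 190.45])]
mat s [[197, 238], [219, 254], [194, 274], [172, 257]] 542.5
[[ 0.5124 -0.1939  0.004 ]
 [ 0.6097 -0.1853  0.004 ]
 [ 0.6174 -0.2869  0.004 ]
 [ 0.5214 -0.2965  0.004 ]]
mat t [[342, 176], [346, 207], [315, 210], [312, 179]] 768.0
[[ 0.6212 -0.2832  0.004 ]
 [ 0.5177 -0.2965  0.004 ]
 [ 0.5053 -0.1929  0.004 ]
 [ 0.608  -0.1821  0.004 ]]
stand s [[286, 156], [303, 162], [302, 176], [292, 183], [277, 174], [278, 161]] 451.5
stand t [[190, 196], [191, 219], [169, 218], [169, 195]] 528.5
```

View pics/j_t.png

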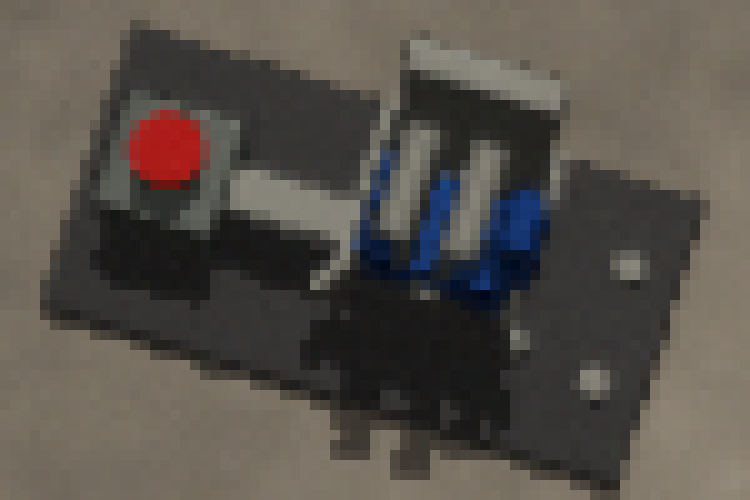

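View pics/j_s.png

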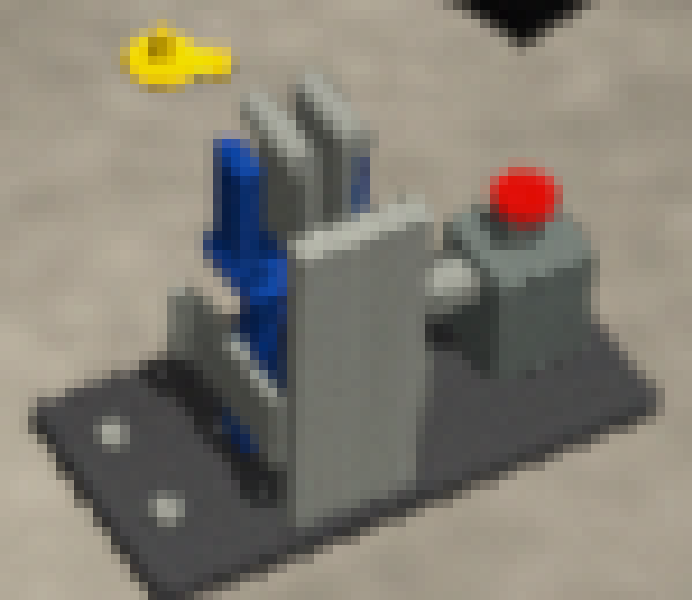

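View pics/g_t.png

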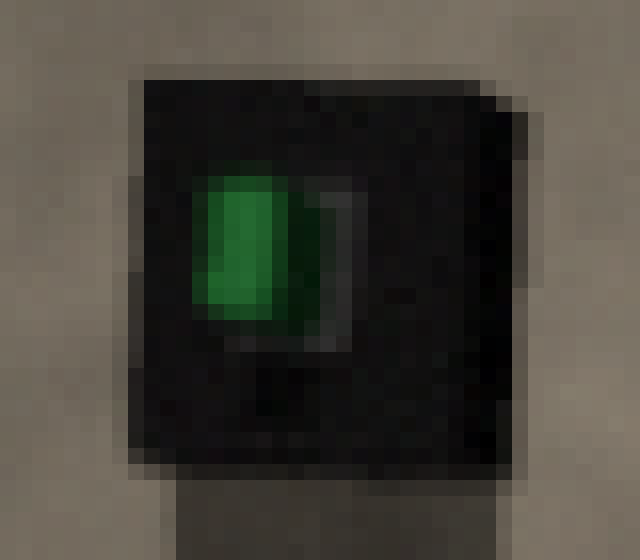

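```bash
python3 - <<'E'
from h import *
S=capture("scene");T=capture("top")
cr=lambda l,s,x0,y0:np.array(l)/s+[x0-.5,y0-.5]
# top base corners
b=onz(T,cr([(135,25),(705,200),(617,488),(45,305)],10,215,145),.012);print(b.round(4))
f=9.227
bs=onz(S,cr([(30,405),(170,595),(658,405)],f,235,180),.012);print("s",bs.round(4))
def ang(v): return np.degrees(np.arctan2(v[1],v[0]))
print("y axis angle:",ang(b[0]-b[1]),ang(b[3]-b[2]),"x axis:",ang(b[0]-b[3]),ang(b[1]-b[2]),"scene y",ang(bs[2]-bs[1]),"x",ang(bs[1]-bs[0]))
print("len",np.linalg.norm(b[0]-b[1]),np.linalg.norm(b[0]-b[3]),np.linalg.norm(bs[1]-bs[2]),np.linalg.norm(bs[1]-bs[0]))
# plates
m=onz(T,cr([(412,180),(475,200),(444,188)],10,215,145),.156);print("plates top",m.round(4))
ps=onz(S,cr([(283,140),(342,118)],f,235,180),.156);print("plates scene",ps.round(4),ps.mean(0))
post=onz(T,cr([(415,42),(562,90)],10,215,145),.14);print("post",post.round(4))
ya=np.radians(ang(b[0]-b[1]+b[3]-b[2]));yv=np.array([np.cos(ya),np.sin(ya)])
print("mouth from pin",np.array([.6513,.084])-.09*yv, np.degrees(ya)-90)
# gauge handle
g=onz(T,cr([(239,248)],16,160,190),.128);print("handle top",g, "stand corners",onz(T,cr([(130,80),(480,80),(480,480),(130,475)],16,160,190),.068).round(4))
gg=onz(T,cr([(205,178),(272,178),(272,305),(205,305)],16,160,190),.128);print(gg.round(4))
gs=blobs(S["img"],(50,120,40),(75,255,255),(280,140,305,175))[0]
print("g scene centre z.1",onz(S,[gs[1]],.1))
E
```

```text
[[ 0.7061  0.0998  0.012 ]
 [ 0.6527 -0.0906  0.012 ]
 [ 0.5561 -0.0633  0.012 ]
 [ 0.6112  0.1259  0.012 ]]
s [[ 0.5589 -0.063   0.012 ]
 [ 0.6563 -0.0877  0.012 ]
 [ 0.7102  0.0968  0.012 ]]
y axis angle: 74.33461266805203 73.75612368131173 x axis: -15.401904182483262 -15.79387744049047 scene y 73.69460046886284 x -14.196620878190107
len 0.19770248199736376 0.09836284649300521 0.1922386313870441 0.10046230421863443
plates top [[ 0.6291  0.0084  0.156 ]
 [ 0.6237 -0.0101  0.156 ]
 [ 0.627  -0.001   0.156 ]]
plates scene [[ 0.6321 -0.015   0.156 ]
 [ 0.6377  0.0063  0.156 ]] [ 0.63494167 -0.00431687  0.156     ]
post [[ 0.6738  0.0084  0.14  ]
 [ 0.6606 -0.0356  0.14  ]]
mouth from pin [ 0.62656189 -0.00253338] -15.954142829026878
handle top [[0.50051401 0.24399756 0.128     ]] stand corners [[0.5367 0.2792 0.068 ]
 [0.5387 0.2107 0.068 ]
 [0.4611 0.2071 0.068 ]
 [0.46   0.2751 0.068 ]]
[[0.5132 0.251  0.128 ]
 [0.5136 0.2385 0.128 ]
 [0.4902 0.2374 0.128 ]
 [0.4898 0.2498 0.128 ]]
g scene centre z.1 [[0.50201094 0.2446964  0.1       ]]
```

```bash
python3 - <<'E'
import cv2
s=cv2.imread("pics/scene0.png")
cv2.imwrite("pics/g_s.png",cv2.resize(s[140:190,268:312],(528,600),interpolation=cv2.INTER_NEAREST))
cv2.imwrite("pics/m_s.png",cv2.resize(s[222:280,165:225],(600,580),interpolation=cv2.INTER_NEAREST))
E
```

```text
(no output)
```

View pics/g_s.png

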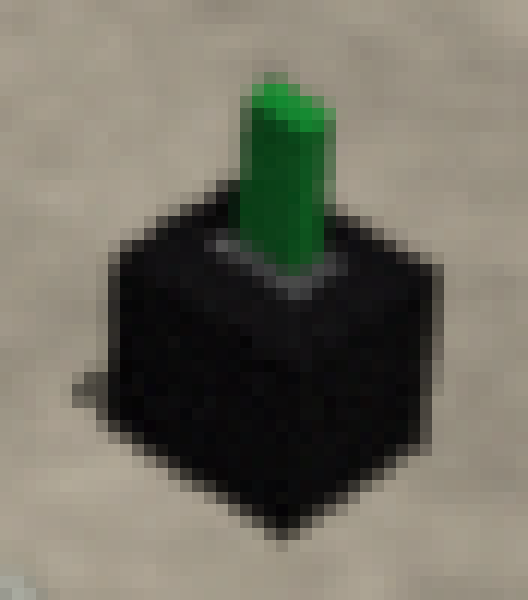

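View pics/m_s.png

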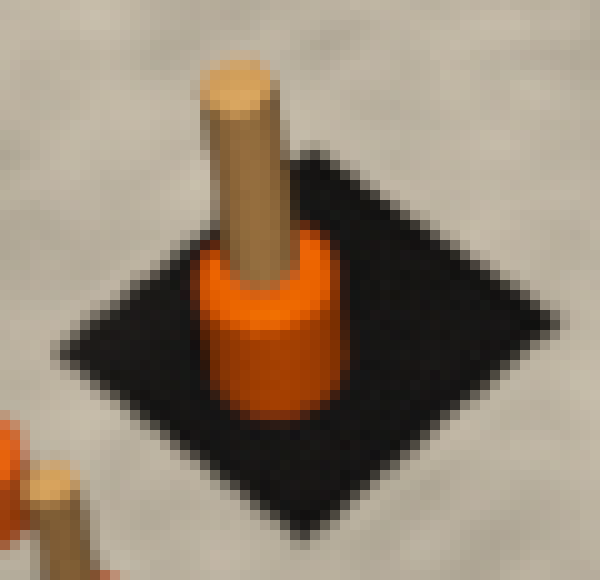

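```bash
cat >> h.py <<'E'
from scipy.spatial.transform import Rotation as Ro
def rot(st): return Ro.from_euler('xyz',st["eef_rot"],degrees=True).as_matrix()
def go(target,zdir=None):
    """print tool-frame shift now to target TCP, and spin about tool x to bring tool z (mod 180) to heading zdir deg"""
    st=get_state();R=rot(st);d=R.T@(np.array(target)-st["tcp_pos"])
    print("tcp",st["tcp_pos"].round(4),"toolx",R[:,0].round(3),"z heading",np.degrees(np.arctan2(R[1,2],R[0,2])).round(2),"q6",st["joints"][5].round(1))
    print("d tool",d.round(4))
    if zdir is not None:
        h=np.degrees(np.arctan2(R[1,2],R[0,2]));e=(zdir-h+90)%180-90
        print("heading change",round(e,2),"-> spin about tool x rad",round(-np.radians(e),4))
        # after spin
        Rn=R@Ro.from_rotvec([-np.radians(e),0,0]).as_matrix();print("d tool after spin",(Rn.T@(np.array(target)-st["tcp_pos"])).round(4))
E
python3 - <<'E'
from h import *
S=capture("scene");T=capture("top")
print("handle top scene",onz(S,[[188.5,230]],.1315))
for p in ([342.8,187.2],[343.5,187.5]): print(onz(T,[p],.1315))
m=np.array([[197,238],[219,254],[194,274],[172,257]],float);print("mat",onz(S,m,.004).mean(0),onz(T,[[342,176],[346,207],[315,210],[312,179]],.004).mean(0))
for p in([366,177],[363.5,198],[361,179],[370,174]): print("small base~",onz(T,[p],.03))
go([.565,-.256,.15],0)
E
```

```text
handle top scene [[ 0.57056454 -0.25498694  0.1315    ]]
[[ 0.56708141 -0.25357702  0.1315    ]]
[[ 0.56623973 -0.25569593  0.1315    ]]
mat [ 0.56518766 -0.24063884  0.004     ] [ 0.56305445 -0.23868536  0.004     ]
small base~ [[ 0.61615641 -0.35694891  0.03      ]]
small base~ [[ 0.54660959 -0.34786516  0.03      ]]
small base~ [[ 0.60900427 -0.3400671   0.03      ]]
small base~ [[ 0.62656659 -0.37057764  0.03      ]]
tcp [ 0.2083 -0.642   0.2264] toolx [-0.  0. -1.] z heading 107.98 q6 -16.5
d tool [ 0.0765 -0.4584  0.257 ]
heading change 72.02 -> spin about tool x rad -1.257
d tool after spin [ 0.0765 -0.3859 -0.3567]
```

Emit:
play_rows:
  series: [0,-0.02,0.011,0,0,-0.035,0.0195,0,0,-0.035,0.0195,0,0,-0.035,0.0195,0,0,-0.035,0.0195,0]
  jaw: 60
  squeeze: 55

```text
time_s: 0.82
tcp_pos: [0.3338, -0.5067, 0.2266]
eef_rot: [-144.4, 90.0, -36.5]
contact_force: [0.8, -0.1, -0.2]
gripper_width: 0.06
```

Emit:
play_rows:
  series: [0,-0.035,0.0195,0,0,-0.035,0.0195,0,0,-0.035,0.0195,0,0,-0.035,0.0195,0,0,-0.035,0.0195,0]

```text
time_s: 1.23
tcp_pos: [0.4705, -0.3596, 0.2269]
eef_rot: [-131.6, 90.0, -23.6]
contact_force: [0.3, -0.5, -0.5]
gripper_width: 0.0525
```

```bash
python3 -c "
from h import *
go([.568,-.2555,.16])"
```

```text
tcp [ 0.4705 -0.3596  0.2269] toolx [ 0.001 -0.    -1.   ] z heading 107.98 q6 -53.5
d tool [ 0.067  -0.1248  0.0689]
```

Emit:
play_rows:
  series: [0,-0.035,0.0195,0,0,-0.035,0.0195,0,0,-0.03,0.0165,0,0,-0.01,0.006,0,0,0,0,0]

```text
time_s: 1.65
tcp_pos: [0.5569, -0.2664, 0.2262]
eef_rot: [-7.0, 90.0, 101.2]
contact_force: [-0.5, -0.3, 0.8]
gripper_width: 0.0524
```

```bash
python3 -c "
from h import *
go([.568,-.2555,.16])
c=capture('top');cv2.imwrite('pics/t1.png',cv2.resize(c['img'][120:260,270:450],(720,560)))
c=capture('scene');cv2.imwrite('pics/s1.png',cv2.resize(c['img'][150:300,110:290],(720,600)))"
```

```text
tcp [ 0.5569 -0.2664  0.2262] toolx [-0.  0. -1.] z heading 108.17 q6 -64.4
d tool [ 0.0662 -0.0139  0.0069]
```

View pics/s1.png

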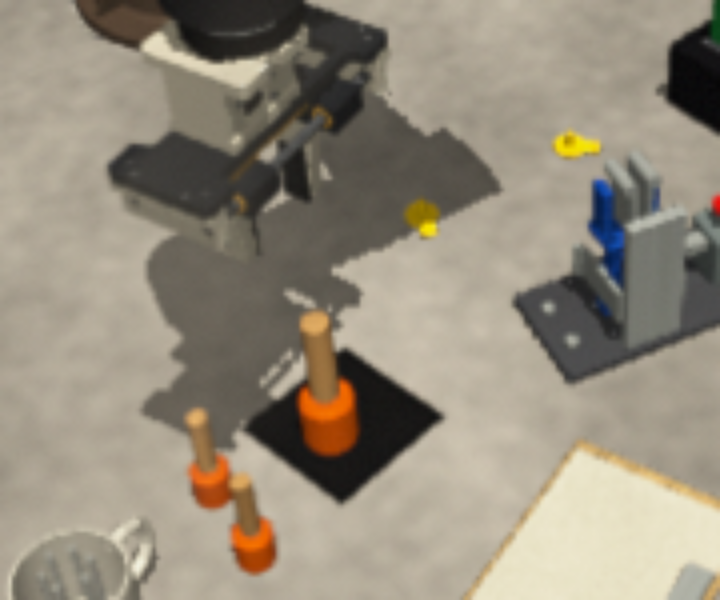

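The gripper is above and short of the mallet (handle top at crop (315,322)), with the fingers clear of the small mallets. I'll centre it and descend.

Emit:
play_rows:
  series: [0,-0.014,0.007,0,0,0,0,0,0.02,0,0,0,0.025,0,0,0,0.02,0,0,0]

```text
time_s: 2.17
tcp_pos: [0.5654, -0.2586, 0.1607]
eef_rot: [-76.7, 90.0, 31.2]
contact_force: [-0.1, 0.0, 0.5]
gripper_width: 0.0525
```

```bash
python3 -c "
from h import *
go([.568,-.2555,.081])"
```

```text
tcp [ 0.5654 -0.2586  0.1607] toolx [ 0.  0. -1.] z heading 107.9 q6 -65.5
d tool [ 0.0797 -0.0034  0.0021]
```

Emit:
play_rows:
  series: [0,-0.0035,0.002,0,0.02,0,0,0,0.025,0,0,0,0.02,0,0,0,0.014,0,0,0]

```text
time_s: 2.58
tcp_pos: [0.5685, -0.2554, 0.082]
eef_rot: [69.4, 90.0, 177.4]
contact_force: [-0.2, 0.6, -1.0]
gripper_width: 0.0527
```

```bash
python3 -c "
from h import *
go([.568,-.2555,.081])
c=capture('scene');cv2.imwrite('pics/s2.png',cv2.resize(c['img'][180:300,130:274],(720,600)))
c=capture('top');cv2.imwrite('pics/t2.png',cv2.resize(c['img'][140:240,290:410],(720,600)))"
```

```text
tcp [ 0.5685 -0.2554  0.082 ] toolx [-0.  0. -1.] z heading 107.92 q6 -65.8
d tool [0.001  0.0005 0.    ]
```

View pics/s2.png

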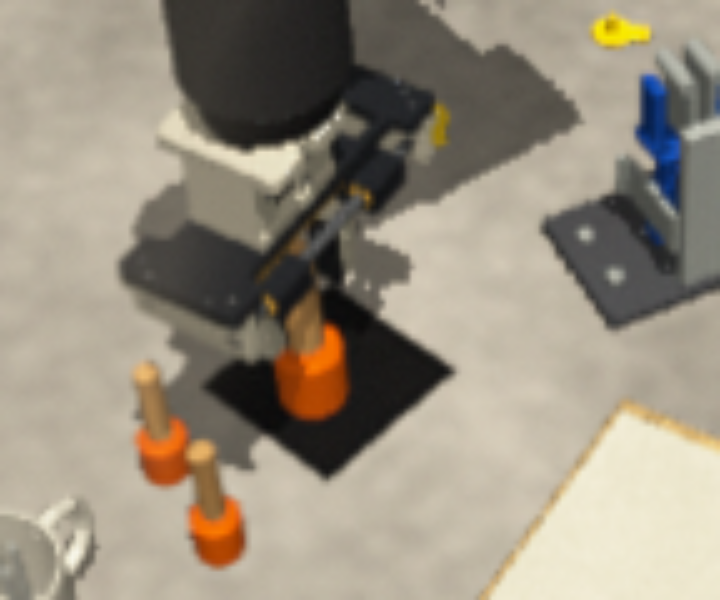

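The handle lies between the fingers at crop (305,310) and nothing else is touched. Closing the fingers.

Emit:
play_rows:
  series: [0,0,0,0,0,0,0,0,0,0,0,0,0,0,0,0,0,0,0,0]
  jaw: 0
  squeeze: 55

```text
time_s: 3.1
tcp_pos: [0.5693, -0.2549, 0.0835]
eef_rot: [-117.7, 89.9, -9.8]
contact_force: [-0.2, 0.6, 0.8]
gripper_width: 0.0248
```

Emit:
play_rows:
  series: [0,0,0,0,0,0,0,0,-0.005,0,0,0,-0.015,0,0,0,-0.02,0,0,0]

```text
time_s: 3.52
tcp_pos: [0.567, -0.2543, 0.1208]
eef_rot: [56.4, 89.7, 164.3]
contact_force: [-0.6, 0.2, -3.1]
gripper_width: 0.0212
```

```bash
python3 -c "
from h import *
print(get_state()['contact_force'],get_state()['moment'],get_state()['gripper_width'])
go([.6513,.084,.25])"
```

```text
[-0.56931017  0.23583617 -3.05765705] [ 0.03564484 -0.06042052 -0.00208542] 0.02121146291902814
tcp [ 0.567  -0.2543  0.1208] toolx [-0.005  0.001 -1.   ] z heading 107.95 q6 -65.8
d tool [-0.1291 -0.1839  0.2962]
```

Emit:
play_rows:
  series: [-0.03,0,0,0,-0.035,0,0,0,-0.035,0,0,0,-0.035,0,0,0,-0.035,0,0,0]

```text
time_s: 3.93
tcp_pos: [0.5681, -0.2545, 0.2939]
eef_rot: [40.9, 89.9, 148.9]
contact_force: [0.8, -0.2, -3.8]
gripper_width: 0.0212
```

Emit:
play_rows:
  series: [0,-0.01,0.016,0,0,-0.018,0.03,0,0,-0.018,0.03,0,0,-0.018,0.03,0,0,-0.018,0.03,0]

```text
time_s: 4.35
tcp_pos: [0.6043, -0.0986, 0.2922]
eef_rot: [52.1, 89.9, 160.0]
contact_force: [-0.3, 0.4, -3.8]
gripper_width: 0.0212
```

Emit:
play_rows:
  series: [0,-0.018,0.03,0,0,-0.018,0.03,0,0,-0.018,0.03,0,0,-0.018,0.028,0,0,-0.012,0.018,0]

```text
time_s: 4.77
tcp_pos: [0.6426, 0.0582, 0.2918]
eef_rot: [57.3, 89.9, 165.4]
contact_force: [0.5, -0.6, -3.0]
gripper_width: 0.0214
```

Emit:
play_rows:
  series: [0,0,0,0,0,0,0,0,0,0,0,0,0,0,0,0,0,0,0,0]

```text
time_s: 5.18
tcp_pos: [0.6425, 0.0542, 0.2926]
eef_rot: [80.6, 90.0, -171.5]
contact_force: [-0.3, -0.1, -3.0]
gripper_width: 0.0215
```

```bash
python3 -c "
from h import *
go([.6513,.084,.19])
c=capture('scene');cv2.imwrite('pics/s3.png',cv2.resize(c['img'][120:260,210:370],(685,600)))
c=capture('top');cv2.imwrite('pics/t3.png',cv2.resize(c['img'][110:220,190:310],(655,600)))"
```

```text
tcp [0.6425 0.0542 0.2926] toolx [-0. -0. -1.] z heading 107.91 q6 -94.2
d tool [ 0.1026 -0.0175  0.0257]
```

View pics/s3.png

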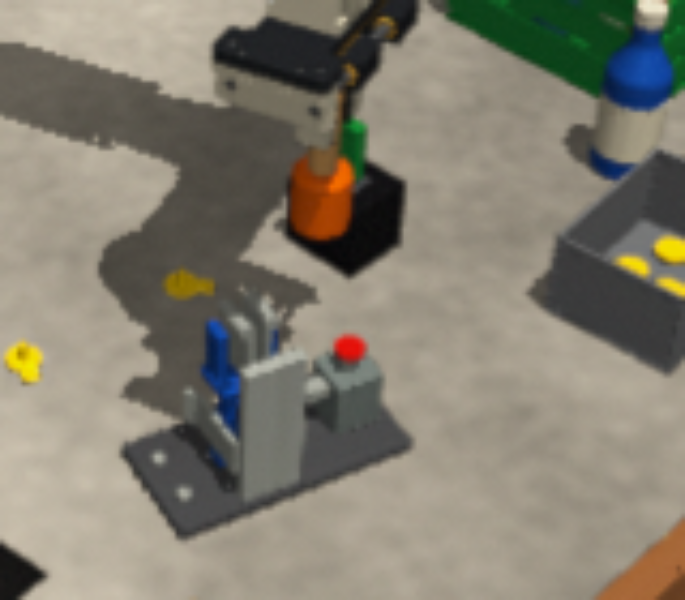

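View pics/t3.png

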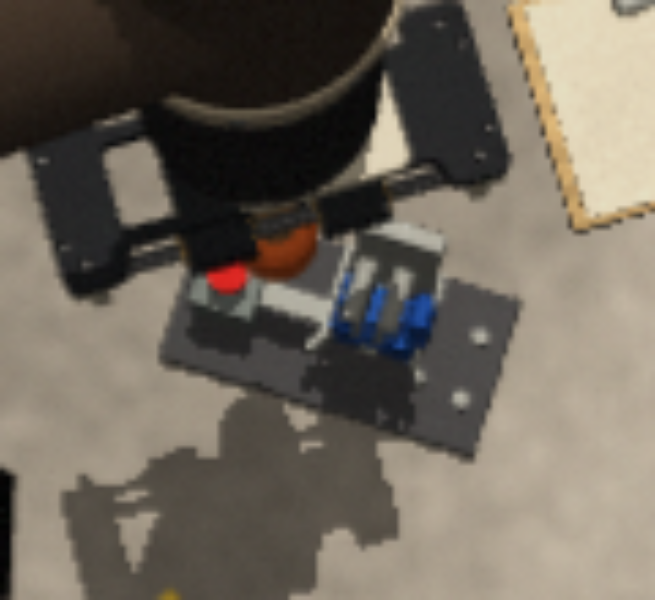

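The mallet hangs upright in the grip, with its head at scene crop (322,200), clear of the jaws and about 30 mm short of the pin. I'll shift it over the cap.

Emit:
play_rows:
  series: [0,-0.009,0.013,0,0,-0.0085,0.0127,0,0,0,0,0,0.02,0,0,0,0.02,0,0,0]

```text
time_s: 5.7
tcp_pos: [0.6525, 0.0862, 0.2533]
eef_rot: [-87.8, 89.8, 20.2]
contact_force: [-0.2, -0.9, -4.4]
gripper_width: 0.0211
```

```bash
python3 -c "
from h import *
go([.6513,.084,.19])"
```

```text
tcp [0.6525 0.0862 0.2533] toolx [ 0.003  0.001 -1.   ] z heading 108.03 q6 -96.4
d tool [ 0.0633  0.0021 -0.0017]
```

Emit:
play_rows:
  series: [0.02,0,0,0,0.02,0,0,0,0.02,0,0,0,0.003,0,0,0,0,0,0,0]

```text
time_s: 6.12
tcp_pos: [0.6509, 0.0851, 0.1881]
eef_rot: [94.4, 89.8, -157.6]
contact_force: [-0.0, 1.2, -3.6]
gripper_width: 0.0212
```

```bash
python3 -c "
from h import *
go([.6513,.084,.163])
c=capture('scene');cv2.imwrite('pics/s4.png',cv2.resize(c['img'][140:250,230:350],(655,600)))
c=capture('top');cv2.imwrite('pics/t4.png',cv2.resize(c['img'][110:220,190:310],(655,600)))"
```

```text
tcp [0.6509 0.0851 0.1881] toolx [-0.003 -0.001 -1.   ] z heading 108.0 q6 -96.4
d tool [ 0.0251 -0.0001 -0.0012]
```

View pics/s4.png

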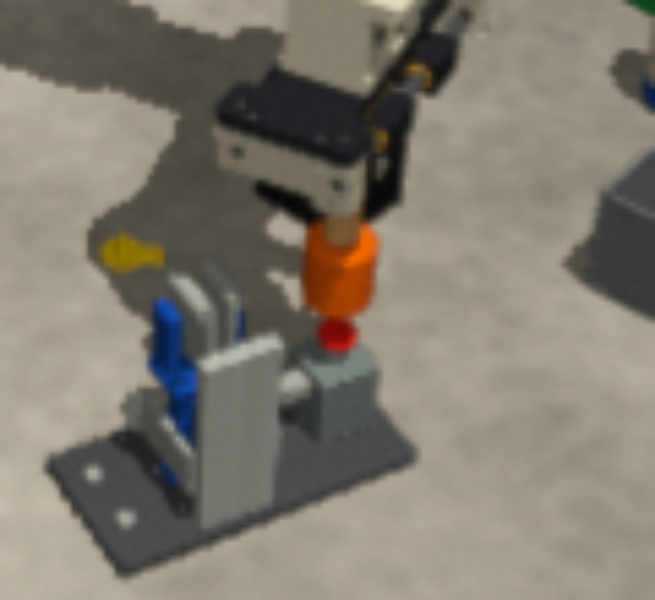

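The head is centred over the red cap (crop (340,335)) with about 25 mm to go.

Emit:
play_rows:
  series: [0.01,0,0,0,0.006,0,0,0,0.004,0,0,0,0.003,0,0,0,0.003,0,0,0]

```text
time_s: 6.63
tcp_pos: [0.6515, 0.085, 0.1633]
eef_rot: [118.3, 90.0, -133.7]
contact_force: [-0.2, -0.4, -3.3]
gripper_width: 0.0216
```

Emit:
play_rows:
  series: [0.003,0,0,0,0.002,0,0,0,0.002,0,0,0,0.002,0,0,0,0,0,0,0]

```text
time_s: 7.05
tcp_pos: [0.652, 0.0851, 0.1558]
eef_rot: [-100.8, 89.9, 7.2]
contact_force: [-2.0, -0.1, 3.3]
gripper_width: 0.0211
```

Emit:
play_rows:
  series: [0.003,0,0,0,0.003,0,0,0,0.003,0,0,0,0.002,0,0,0,0,0,0,0]

```text
time_s: 7.47
tcp_pos: [0.6539, 0.0857, 0.1498]
eef_rot: [-100.3, 89.6, 7.8]
contact_force: [-8.2, 2.1, 29.1]
gripper_width: 0.0212
```

Emit:
play_rows:
  series: [0.001,0,0,0,0,0,0,0,0,0,0,0,0,0,0,0,0,0,0,0]

```text
time_s: 7.88
tcp_pos: [0.6541, 0.0858, 0.1497]
eef_rot: [-98.8, 89.5, 9.3]
contact_force: [-10.2, 2.8, 33.4]
gripper_width: 0.0215
```

```bash
python3 -c "
from h import *
go([.6513,.084,.163])
c=capture('scene');cv2.imwrite('pics/s5.png',cv2.resize(c['img'][140:250,230:350],(655,600)))"
```

```text
tcp [0.6541 0.0858 0.1497] toolx [ 0.009  0.001 -1.   ] z heading 108.1 q6 -96.4
d tool [-0.0133  0.0031 -0.0009]
```

View pics/s5.png

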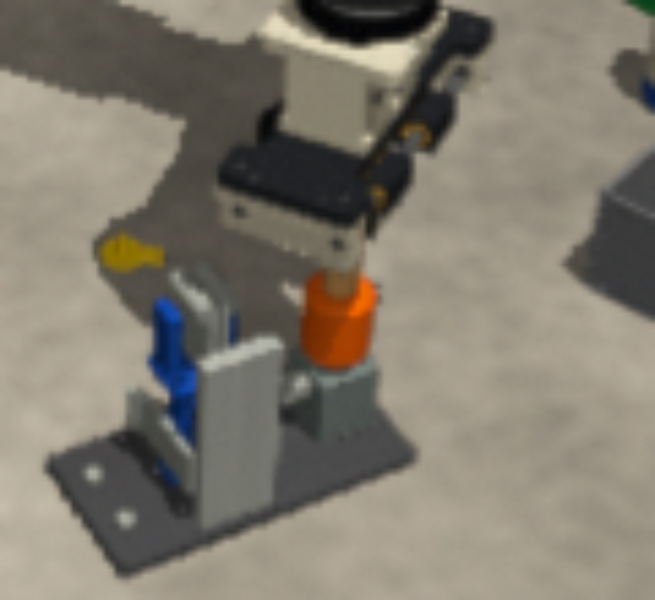

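The cap is under the head and the force is firm at 33 N net with no more travel, so the pin has bottomed. The gap between the plates has closed visibly. I'll raise the mallet and take a look.

Emit:
play_rows:
  series: [-0.01,0,0,0,-0.03,0,0,0,-0.035,0,0,0,-0.035,0,0,0,-0.035,0,0,0]

```text
time_s: 8.35
tcp_pos: [0.6513, 0.0848, 0.2889]
eef_rot: [85.9, 90.0, -166.1]
contact_force: [0.7, 0.0, -3.5]
gripper_width: 0.0213
```

Emit:
play_rows:
  series: [0,0.01,-0.016,0,0,0.018,-0.03,0,0,0.018,-0.03,0,0,0.018,-0.03,0,0,0.018,-0.03,0]

```text
time_s: 8.77
tcp_pos: [0.6148, -0.071, 0.2872]
eef_rot: [17.2, 90.0, 125.2]
contact_force: [0.5, -0.4, -3.2]
gripper_width: 0.0215
```

Emit:
play_rows:
  series: [0,0.018,-0.03,0,0,0.018,-0.03,0,0,0.018,-0.03,0,0,0.018,-0.03,0,0,0.01,-0.016,0]

```text
time_s: 9.18
tcp_pos: [0.5782, -0.2275, 0.2872]
eef_rot: [106.7, 90.0, -145.4]
contact_force: [-0.3, 1.1, -3.8]
gripper_width: 0.0214
```

Emit:
play_rows:
  series: [0,0,0,0,0,0,0,0,0,0,0,0,0,0,0,0,0,0,0,0]

```text
time_s: 9.6
tcp_pos: [0.5798, -0.2234, 0.2875]
eef_rot: [-35.7, 90.0, 72.4]
contact_force: [0.2, 0.1, -3.3]
gripper_width: 0.0213
```

```bash
python3 - <<'E'
from h import *
go([.564,-.2395,.12])
S=capture('scene');T=capture('top')
R=((0,170,120),(6,255,255))
rs=blobs(S['img'],*R,(270,190,310,225));rt=blobs(T['img'],*R,(215,145,250,175))
print(rs[0][:2],rt[0][:2] if rt else None)
if rt: print(tri(S,rs[0][1],T,rt[0][1]),onz(S,[rs[0][1]],.07))
cv2.imwrite('pics/s6.png',cv2.resize(S['img'][150:300,130:310],(720,600),interpolation=cv2.INTER_CUBIC))
cv2.imwrite('pics/t6.png',cv2.resize(T['img'][145:195,215:290],(750,500),interpolation=cv2.INTER_NEAREST))
E
```

```text
tcp [ 0.5798 -0.2234  0.2875] toolx [ 0.  0. -1.] z heading 108.05 q6 -68.8
d tool [ 0.1675  0.02   -0.0104]
([288, 201, 7, 6, 34], array([291.  , 203.26])) ([228, 157, 7, 7, 39], array([231.36, 160.1 ]))
(array([0.65125083, 0.08427951, 0.06927787]), np.float64(0.0007302461670311171)) [[0.65193578 0.08400841 0.07      ]]
```

View pics/s6.png

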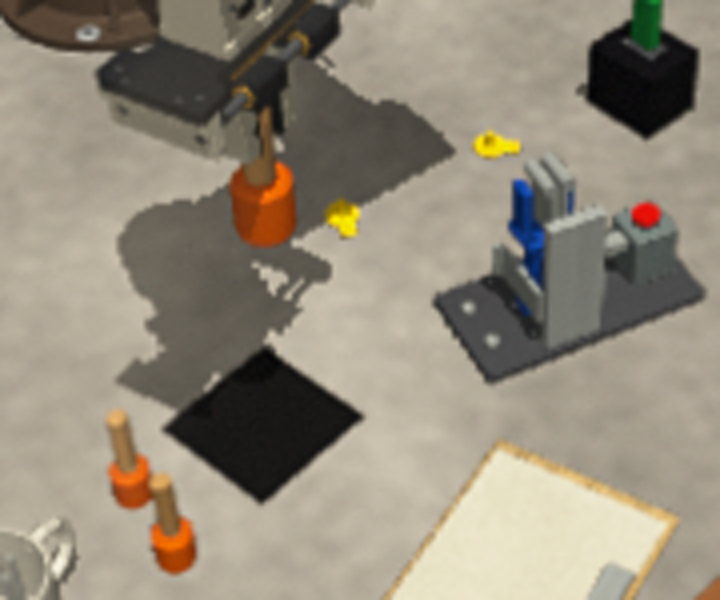

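View pics/t6.png

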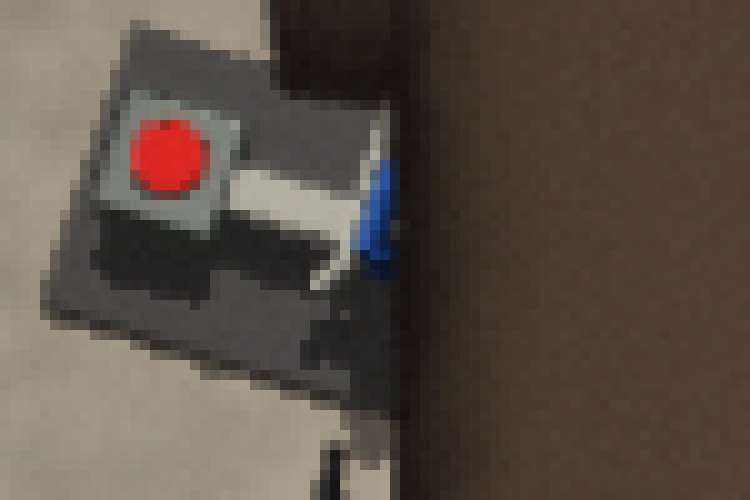

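The cap's triangulated centre dropped 11.0 mm (0.0803 to 0.0693), which matches fully down. The mat is free at crop (262,425) and the mallet is still upright. Placing it now.

Emit:
play_rows:
  series: [0,0.011,-0.006,0,0,0.01,-0.005,0,0.02,0,0,0,0.035,0,0,0,0.035,0,0,0]

```text
time_s: 10.12
tcp_pos: [0.5632, -0.242, 0.1983]
eef_rot: [-116.4, 89.8, -8.5]
contact_force: [0.6, -0.4, -4.7]
gripper_width: 0.0211
```

Emit:
play_rows:
  series: [0.035,0,0,0,0.025,0,0,0,0.01,0,0,0,0,0,0,0,0,0,0,0]

```text
time_s: 10.53
tcp_pos: [0.5634, -0.2418, 0.1286]
eef_rot: [-166.5, 89.9, -58.5]
contact_force: [-0.3, -0.6, -2.0]
gripper_width: 0.0211
```

```bash
python3 - <<'E'
from h import *
go([.564,-.2395,.083])
S=capture('scene')
cv2.imwrite('pics/s7.png',cv2.resize(S['img'][200:290,150:258],(720,600),interpolation=cv2.INTER_CUBIC))
E
```

```text
tcp [ 0.5634 -0.2418  0.1286] toolx [ 0.    -0.001 -1.   ] z heading 108.0 q6 -67.1
d tool [ 0.0456 -0.0013  0.0021]
```

View pics/s7.png

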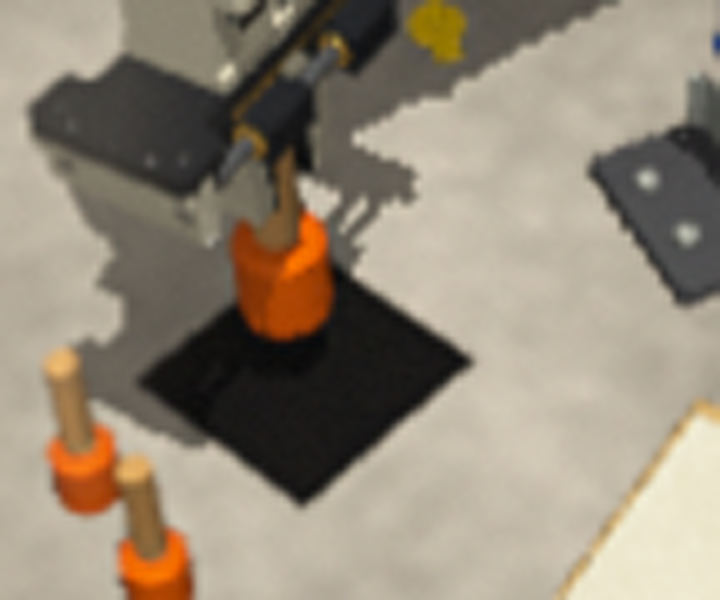

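The mallet is upright over the mat, about 46 mm above it. Lowering it slowly.

Emit:
play_rows:
  series: [0.018,0,0,0,0.012,0,0,0,0.006,0,0,0,0.003,0,0,0,0.002,0,0,0]

```text
time_s: 11.0
tcp_pos: [0.5638, -0.2415, 0.0877]
eef_rot: [-123.7, 89.9, -15.7]
contact_force: [0.0, -0.7, -2.6]
gripper_width: 0.0213
```

Emit:
play_rows:
  series: [0.002,0,0,0,0.0015,0,0,0,0.0015,0,0,0,0,0,0,0,0,0,0,0]

```text
time_s: 11.42
tcp_pos: [0.5636, -0.2416, 0.0831]
eef_rot: [-131.6, 89.9, -23.6]
contact_force: [-2.0, 1.3, 5.0]
gripper_width: 0.0216
```

Emit:
play_rows:
  series: [-0.0003,0,0,0,0,0,0,0,0,0,0,0,0,0,0,0,0,0,0,0]
  jaw: 55

```text
time_s: 11.83
tcp_pos: [0.563, -0.2413, 0.0818]
eef_rot: [-121.5, 90.0, -13.5]
contact_force: [-0.8, 0.2, 0.4]
gripper_width: 0.0464
```

Emit:
play_rows:
  series: [0,0,0,0,-0.01,0,0,0,-0.02,0,0,0,-0.03,0,0,0,-0.03,0,0,0]

```text
time_s: 12.25
tcp_pos: [0.5624, -0.2413, 0.1729]
eef_rot: [71.4, 89.9, 179.4]
contact_force: [0.6, -0.3, 0.4]
gripper_width: 0.048
```

Emit:
play_rows:
  series: [-0.03,0,0,0,-0.03,0,0,0,0,0,0,0,0,0,0,0,0,0,0,0]

```text
time_s: 12.67
tcp_pos: [0.5626, -0.2411, 0.2321]
eef_rot: [-62.5, 90.0, 45.5]
contact_force: [-0.1, -0.4, 0.1]
gripper_width: 0.0482
```

```bash
python3 - <<'E'
from h import *
go([.5015,.2445,.22],92.5)
print(get_state()['gripper_width'])
S=capture('scene')
cv2.imwrite('pics/s8.png',cv2.resize(S['img'][200:290,150:258],(720,600),interpolation=cv2.INTER_CUBIC))
E
```

```text
tcp [ 0.5626 -0.2411  0.2321] toolx [ 0.  0. -1.] z heading 107.97 q6 -67.1
d tool [ 0.0123 -0.0917  0.4808]
heading change -15.47 -> spin about tool x rad 0.27
d tool after spin [0.0123 0.0399 0.4878]
0.048227015000552
```

View pics/s8.png

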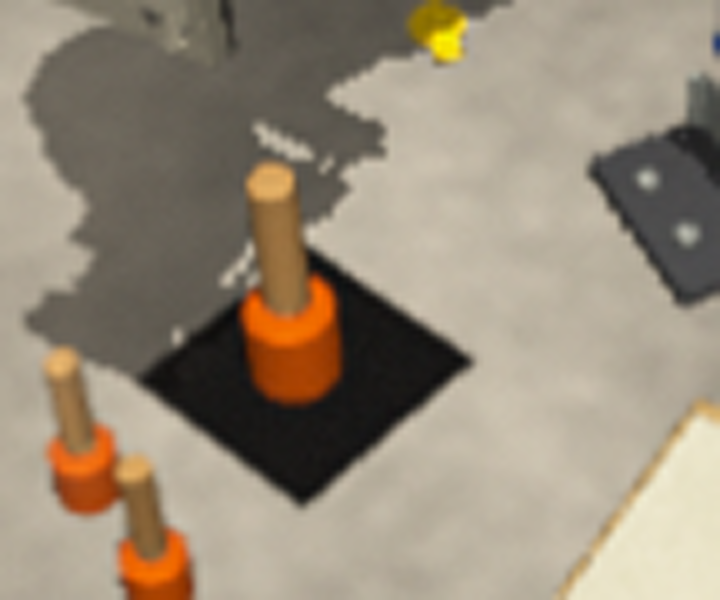

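The mallet stands upright in the middle of its mat, released. Next is the gauge.

Emit:
play_rows:
  series: [0,0,0,0.09,0,0,0,0.09,0,0,0,0.09,0,0.0015,0.02,0,0,0.003,0.0375,0]

```text
time_s: 13.13
tcp_pos: [0.5553, -0.1856, 0.2298]
eef_rot: [95.9, 89.8, -171.8]
contact_force: [1.6, 0.4, -0.7]
gripper_width: 0.0482
```

Emit:
play_rows:
  series: [0,0.003,0.0375,0,0,0.003,0.0375,0,0,0.003,0.0375,0,0,0.003,0.0375,0,0,0.003,0.0375,0]

```text
time_s: 13.55
tcp_pos: [0.5315, 0.004, 0.2308]
eef_rot: [105.3, 89.9, -162.2]
contact_force: [1.3, 0.2, 0.6]
gripper_width: 0.0477
```

Emit:
play_rows:
  series: [0,0.003,0.0375,0,0,0.003,0.0375,0,0,0.003,0.0375,0,0,0.003,0.0375,0,0,0.003,0.03,0]

```text
time_s: 13.97
tcp_pos: [0.5088, 0.1839, 0.2308]
eef_rot: [122.6, 89.9, -144.8]
contact_force: [1.3, -0.2, -0.2]
gripper_width: 0.0483
```

Emit:
play_rows:
  series: [0,0.003,0.02,0,0,0,0,0,0,0,0,0,0,0,0,0,0,0,0,0]

```text
time_s: 14.38
tcp_pos: [0.5059, 0.2008, 0.2313]
eef_rot: [128.1, 89.9, -139.4]
contact_force: [-0.4, -0.1, -0.6]
gripper_width: 0.0486
```

```bash
python3 - <<'E'
from h import *
go([.5015,.2445,.16],92.5)
E
```

```text
tcp [0.5059 0.2008 0.2313] toolx [-0.001 -0.001 -1.   ] z heading 92.47 q6 -129.8
d tool [0.0713 0.0024 0.0439]
heading change 0.03 -> spin about tool x rad -0.0005
d tool after spin [0.0713 0.0024 0.0439]
```

Emit:
play_rows:
  series: [0,0.0012,0.022,0,0,0.0012,0.022,0,0,0,0,0,0.03,0,0,0,0.03,0,0,0]

```text
time_s: 14.8
tcp_pos: [0.5028, 0.2456, 0.1727]
eef_rot: [-50.5, 89.8, 42.0]
contact_force: [0.4, 0.6, 0.2]
gripper_width: 0.0482
```

Emit:
play_rows:
  series: [0,0,0,0,0,0,0,0,0,0,0,0,0,0,0,0,0,0,0,0]

```text
time_s: 15.22
tcp_pos: [0.5025, 0.2458, 0.1736]
eef_rot: [-52.9, 89.8, 39.6]
contact_force: [-0.4, 1.1, -0.1]
gripper_width: 0.0484
```

```bash
python3 - <<'E'
from h import *
go([.5015,.2445,.085],92.5)
S=capture('scene');T=capture('top')
cv2.imwrite('pics/s9.png',cv2.resize(S['img'][120:200,245:341],(720,600),interpolation=cv2.INTER_CUBIC))
cv2.imwrite('pics/t9.png',cv2.resize(T['img'][160:250,130:238],(720,600),interpolation=cv2.INTER_CUBIC))
E
```

```text
tcp [0.5025 0.2458 0.1736] toolx [ 0.002  0.002 -1.   ] z heading 92.5 q6 -133.6
d tool [ 0.0886  0.0013 -0.0014]
heading change 0.0 -> spin about tool x rad -0.0
d tool after spin [ 0.0886  0.0013 -0.0014]
```

View pics/s9.png

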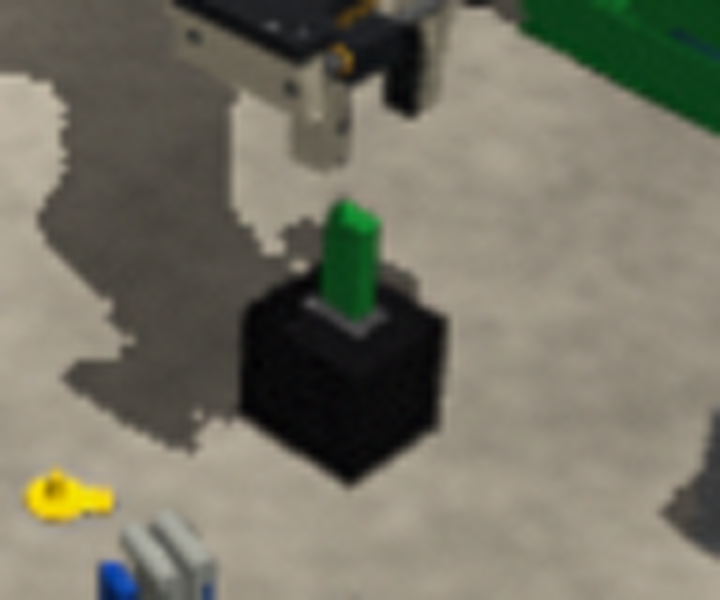

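View pics/t9.png

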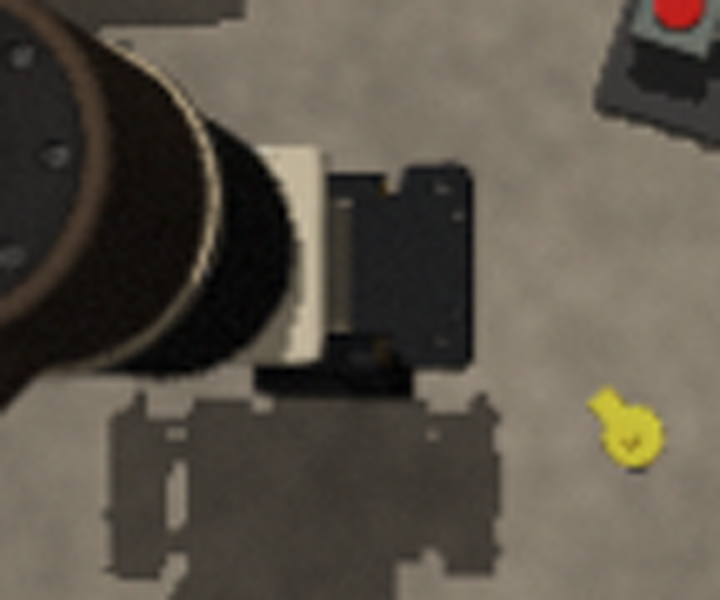

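The fingers straddle the green handle (scene crop (350,260)) and line up along the gauge's y. Descending.

Emit:
play_rows:
  series: [0,0.001,-0.001,0,0.02,0,0,0,0.025,0,0,0,0.025,0,0,0,0.018,0,0,0]

```text
time_s: 15.73
tcp_pos: [0.5001, 0.244, 0.0824]
eef_rot: [106.6, 90.0, -160.9]
contact_force: [-0.3, -0.1, -0.3]
gripper_width: 0.0483
```

Emit:
play_rows:
  series: [0,0,0,0,0,0,0,0,0,0,0,0,0,0,0,0,0,0,0,0]
  jaw: 0
  squeeze: 20

```text
time_s: 16.15
tcp_pos: [0.5014, 0.2451, 0.0853]
eef_rot: [-50.5, 89.9, 42.1]
contact_force: [0.2, 0.1, -0.3]
gripper_width: 0.0203
```

Emit:
play_rows:
  series: [0,0,0,0,0,0,0,0,0,0,0,0,0,0,0,0,0,0,0,0]
  squeeze: 45

```text
time_s: 16.57
tcp_pos: [0.5012, 0.2449, 0.0849]
eef_rot: [-54.7, 89.9, 37.8]
contact_force: [-2.1, 1.1, 6.6]
gripper_width: 0.0138
```

```bash
python3 - <<'E'
from h import *
go([.5015,.2445,.085],92.5)
S=capture('scene')
cv2.imwrite('pics/s10.png',cv2.resize(S['img'][120:200,245:341],(720,600),interpolation=cv2.INTER_CUBIC))
E
```

```text
tcp [0.5012 0.2449 0.0849] toolx [ 0.001  0.001 -1.   ] z heading 92.53 q6 -133.6
d tool [-0.0001 -0.0003 -0.0004]
heading change -0.03 -> spin about tool x rad 0.0005
d tool after spin [-0.0001 -0.0003 -0.0004]
```

View pics/s10.png

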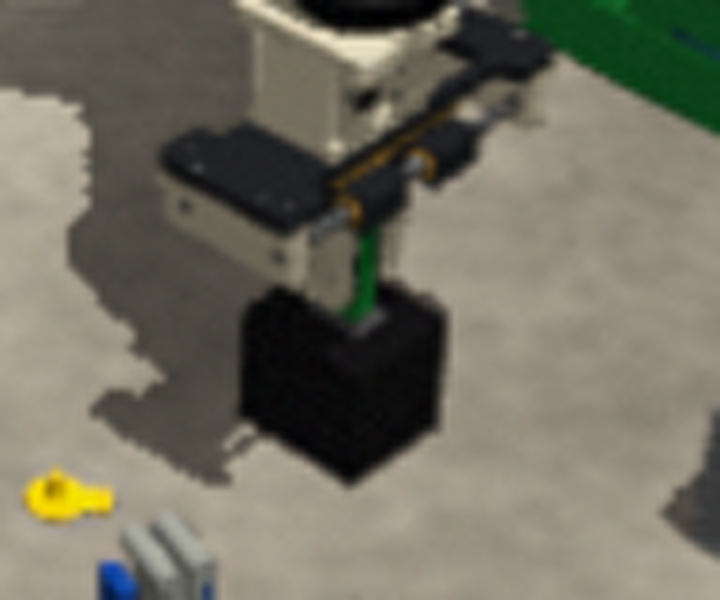

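Gripped at 13.8 mm (handle is 14 mm). Lifting straight up.

Emit:
play_rows:
  series: [-0.005,0,0,0,-0.015,0,0,0,-0.025,0,0,0,-0.03,0,0,0,-0.035,0,0,0]

```text
time_s: 17.03
tcp_pos: [0.4997, 0.2436, 0.194]
eef_rot: [124.9, 89.8, -142.6]
contact_force: [0.4, 0.9, 0.1]
gripper_width: 0.0136
```

Emit:
play_rows:
  series: [-0.035,0,0,0,-0.035,0,0,0,-0.015,0,0,0,0,0,0,0,0,0,0,0]

```text
time_s: 17.45
tcp_pos: [0.5007, 0.2446, 0.2798]
eef_rot: [-34.8, 89.9, 57.7]
contact_force: [-0.6, 0.1, -1.2]
gripper_width: 0.0136
```

```bash
python3 - <<'E'
from h import *
go([.627,-.003,.28],74)
print(get_state()['contact_force'])
S=capture('scene')
cv2.imwrite('pics/s11.png',cv2.resize(S['img'][60:200,225:345],(514,600),interpolation=cv2.INTER_CUBIC))
T=capture('top')
cv2.imwrite('pics/t11.png',cv2.resize(T['img'][145:195,215:290],(750,500),interpolation=cv2.INTER_NEAREST))
E
```

```text
tcp [0.5007 0.2446 0.2798] toolx [ 0.001  0.002 -1.   ] z heading 92.5 q6 -133.6
d tool [-0.0005 -0.1154 -0.2528]
heading change -18.5 -> spin about tool x rad 0.3228
d tool after spin [-0.0005 -0.1897 -0.2032]
[-0.56417047  0.05911878 -1.18802396]
```

View pics/s11.png

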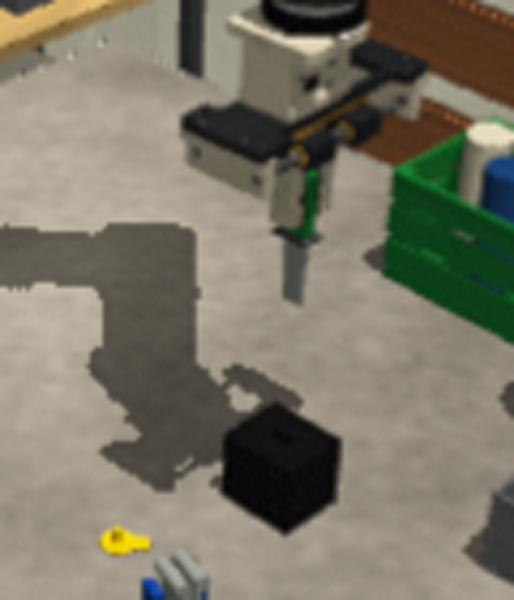

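View pics/t11.png

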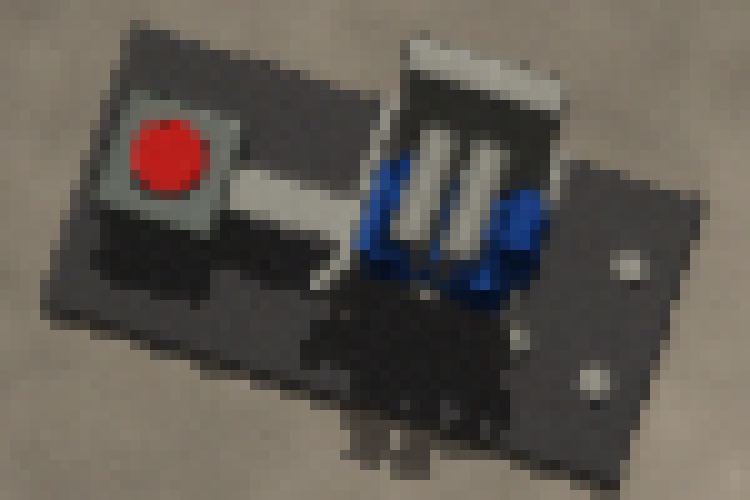

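```bash
python3 - <<'E'
from h import *
T=capture("top");S=capture("scene");cr=lambda l,s,x0,y0:np.array(l)/s+[x0-.5,y0-.5]
a=np.radians(-16);X=np.array([np.cos(a),np.sin(a)]);Y=np.array([-X[1],X[0]])
p=onz(T,cr([(437,128),(491,147),(424,183),(477,200)],10,215,145),.155)[:,:2]
P=np.array([.6513,.0843]);M=P-.09*Y
print("M",M);print("far ends, centres in bracket frame from M:",[((q-M)@X,(q-M)@Y) for q in p])
po=onz(T,cr([(415,42),(562,90)],10,215,145),.14)[:,:2];print("post far edge",[((q-M)@X,(q-M)@Y) for q in po])
b=onz(T,cr([(135,25),(705,200),(617,488),(45,305)],10,215,145),.012)[:,:2];print("base",[((q-M)@X,(q-M)@Y) for q in b])
# angles of plate edges
print(np.degrees(np.arctan2(*(onz(T,cr([(437,128),(409,235)],10,215,145),.155)[:,:2][::-1][1]-onz(T,cr([(437,128),(409,235)],10,215,145),.155)[1,:2])[::-1])))
cv2.imwrite('pics/j_s2.png',cv2.resize(S['img'][180:245,235:310],(692,600),interpolation=cv2.INTER_NEAREST))
E
```

```text
M [ 0.62649264 -0.00221355]
far ends, centres in bracket frame from M: [(np.float64(0.01671095839183035), np.float64(0.008636471261182506)), (np.float64(0.016125154615218542), np.float64(-0.008070347974709432)), (np.float64(-1.1017240465137053e-05), np.float64(0.007350111161246789)), (np.float64(-0.00011302264805763702), np.float64(-0.008866411040326087))]
post far edge [(np.float64(0.04257758001475409), np.float64(0.023226746268054356)), (np.float64(0.04200938027338648), np.float64(-0.022690329006619717))]
base [(np.float64(0.04837471903550498), np.float64(0.11996404820090512)), (np.float64(0.04952931330923592), np.float64(-0.07773506231803734)), (np.float64(-0.05082143500958756), np.float64(-0.07809607743123562)), (np.float64(-0.04998276833832619), np.float64(0.11893728254451083))]
-12.943518046659126
```

View pics/j_s2.png

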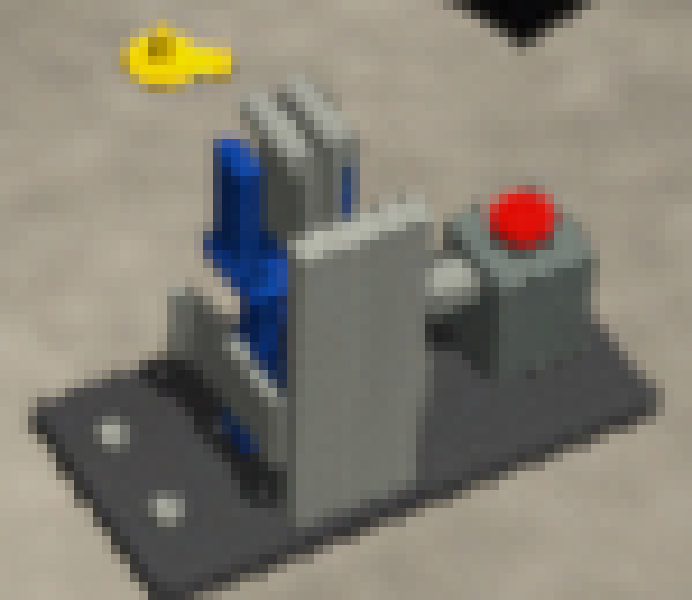

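Emit:
play_rows:
  series: [0,0,0,0.08,0,0,0,0.08,0,0,0,0.08,0,0,0,0.078,0,0,0,0]

```text
time_s: 18.07
tcp_pos: [0.5004, 0.2442, 0.2777]
eef_rot: [147.9, 89.9, -138.0]
contact_force: [0.1, -1.1, -0.0]
gripper_width: 0.0139
```

Emit:
play_rows:
  series: [0,-0.012,-0.013,0,0,-0.025,-0.027,0,0,-0.025,-0.027,0,0,-0.025,-0.027,0,0,-0.025,-0.027,0]

```text
time_s: 18.48
tcp_pos: [0.576, 0.0962, 0.2782]
eef_rot: [131.7, 89.9, -153.8]
contact_force: [0.6, 0.9, -0.1]
gripper_width: 0.0137
```

Emit:
play_rows:
  series: [0,-0.025,-0.027,0,0,-0.022,-0.024,0,0,-0.012,-0.013,0,0,0,0,0,0,0,0,0]

```text
time_s: 18.9
tcp_pos: [0.6152, 0.0189, 0.2775]
eef_rot: [121.3, 89.9, -164.4]
contact_force: [-1.0, -0.4, -0.6]
gripper_width: 0.0137
```

```bash
python3 - <<'E'
from h import *
go([.6265,-.0025,.255],74.2)
E
```

```text
tcp [0.6152 0.0189 0.2775] toolx [-0.002 -0.001 -1.   ] z heading 74.28 q6 -125.6
d tool [ 0.0225 -0.0167 -0.0175]
heading change -0.08 -> spin about tool x rad 0.0015
d tool after spin [ 0.0225 -0.0168 -0.0175]
```

Emit:
play_rows:
  series: [0,-0.008,-0.009,0,0,-0.0085,-0.0085,0,0,0,0,0,0,0,0,0,0,0,0,0]

```text
time_s: 19.32
tcp_pos: [0.6263, -0.001, 0.2788]
eef_rot: [86.7, 90.0, 161.0]
contact_force: [-0.7, 0.5, -0.8]
gripper_width: 0.0138
```

```bash
python3 - <<'E'
from h import *
go([.6265,-.0025,.255],74.2)
E
```

```text
tcp [ 0.6263 -0.001   0.2788] toolx [-0.  0. -1.] z heading 74.32 q6 -123.4
d tool [ 0.0238 -0.0006 -0.0014]
heading change -0.12 -> spin about tool x rad 0.0021
d tool after spin [ 0.0238 -0.0006 -0.0014]
```

Emit:
play_rows:
  series: [0,-0.0006,-0.0014,0,0.01,0,0,0,0.01,0,0,0,0.004,0,0,0,0,0,0,0]

```text
time_s: 19.73
tcp_pos: [0.6256, -0.0027, 0.2527]
eef_rot: [113.7, 89.8, -172.0]
contact_force: [-0.5, 1.2, -1.7]
gripper_width: 0.0138
```

```bash
python3 - <<'E'
from h import *
go([.6265,-.0025,.255],74.2)
S=capture('scene')
cv2.imwrite('pics/s12.png',cv2.resize(S['img'][150:230,220:316],(720,600),interpolation=cv2.INTER_CUBIC))
T=capture('top')
cv2.imwrite('pics/t12.png',cv2.resize(T['img'][130:210,210:306],(720,600),interpolation=cv2.INTER_CUBIC))
E
```

```text
tcp [ 0.6256 -0.0027  0.2527] toolx [-0.003 -0.    -1.   ] z heading 74.3 q6 -123.3
d tool [-0.0023 -0.0008  0.0005]
heading change -0.1 -> spin about tool x rad 0.0017
d tool after spin [-0.0023 -0.0008  0.0005]
```

View pics/s12.png

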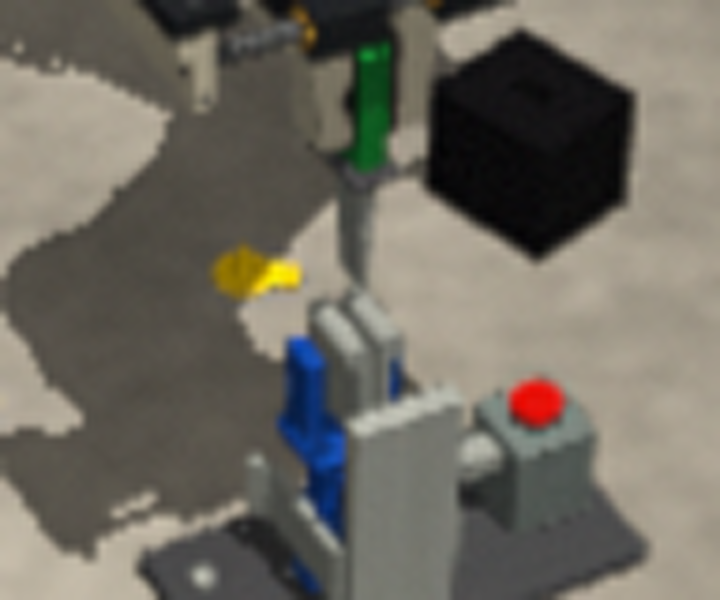

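View pics/t12.png

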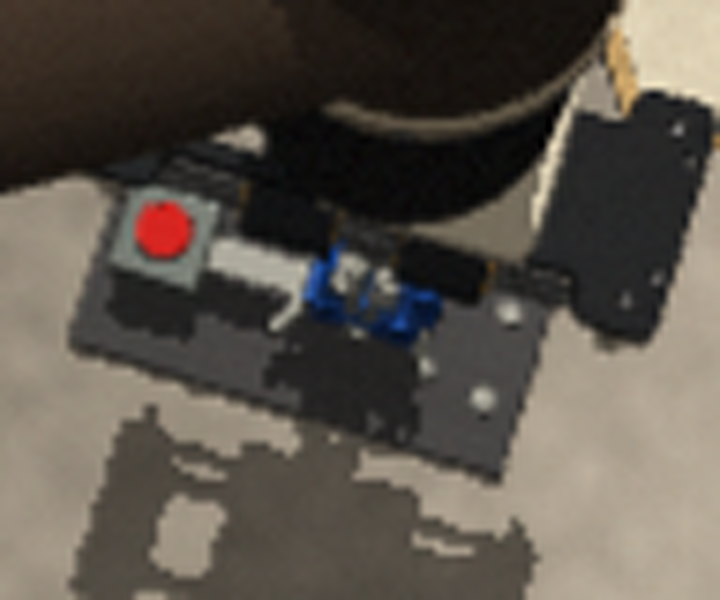

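```bash
python3 - <<'E'
from h import *
S=capture('scene');a=np.radians(-15.8);X=np.array([np.cos(a),np.sin(a)]);Y=np.array([-X[1],X[0]]);M=np.array([.6265,-.0025])
f=7.5
for n,p,z in (("tip",(362,290),.176),("lipL",(345,330),.156),("lipR",(383,318),.156)):
    q=onz(S,[[220+p[0]/f-.5,150+p[1]/f-.5]],z)[0,:2]-M;print(n,q@X,q@Y)
cv2.imwrite('pics/s13.png',cv2.resize(S['img'][165:205,250:290],(600,600),interpolation=cv2.INTER_NEAREST))
E
```

```text
tip 0.006468628711098215 -0.0008847671823583574
lipL 0.00474235204575732 -0.007098598012504566
lipR 0.005510337673762835 0.00977142332975553
```

View pics/s13.png

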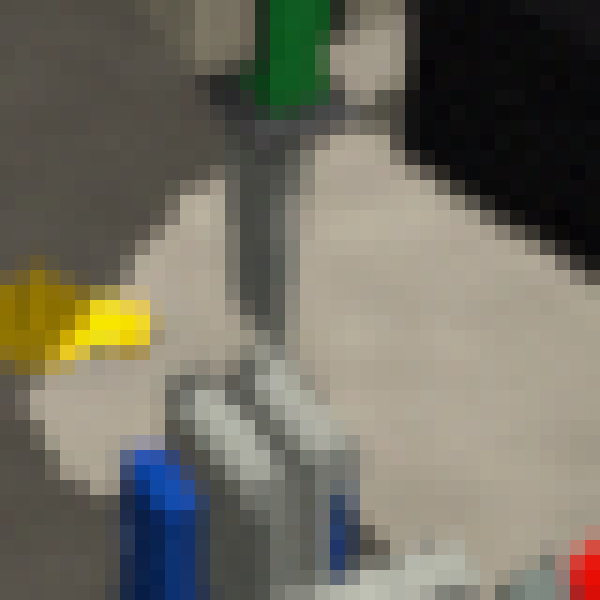

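The tip sits at the mouth, within about 2 mm of centre in y; the lips allow about 6 mm. The blade is parallel to the plates. Inserting.

Emit:
play_rows:
  series: [0.008,0,0.001,0,0.008,0,0,0,0.006,0,0,0,0.005,0,0,0,0.003,0,0,0]

```text
time_s: 20.3
tcp_pos: [0.6264, -0.0019, 0.2236]
eef_rot: [116.8, 89.9, -168.9]
contact_force: [0.1, -0.7, -0.3]
gripper_width: 0.0139
```

```bash
cat >> h.py <<'E'
def favg(n=8):
    F=[];P=[]
    for i in range(n):
        capture('top');s=get_state();F.append(s['contact_force']);P.append(s['tcp_pos'])
    print("F",np.mean(F,0).round(2),"sd",np.std(F,0).round(2),"tcp",np.mean(P,0).round(4),"t",s['time_s'])
E
python3 -c "
from h import *
favg()"
```

```text
F [-0.26 -0.05 -0.5 ] sd [0.61 0.56 0.54] tcp [ 0.6269 -0.0018  0.2247] t 20.7
```

Emit:
play_rows:
  series: [0.003,0,0,0,0.003,0,0,0,0.002,0,0,0,0,0,0,0,0,0,0,0]

```text
time_s: 21.12
tcp_pos: [0.6267, -0.0018, 0.2166]
eef_rot: [121.6, 90.0, -164.1]
contact_force: [0.3, 0.9, -0.9]
gripper_width: 0.0139
```

Emit:
play_rows:
  series: [0.002,0,0,0,0.002,0,0,0,0.002,0,0,0,0,0,0,0,0,0,0,0]

```text
time_s: 21.53
tcp_pos: [0.627, -0.0018, 0.2107]
eef_rot: [-73.0, 90.0, 1.3]
contact_force: [0.9, -0.4, -2.1]
gripper_width: 0.0138
```

```bash
python3 -c "
from h import *
favg()"
```

```text
F [ 1.81 -0.56 -1.87] sd [0.35 0.4  0.54] tcp [ 0.627  -0.0018  0.2107] t 21.9333
```

```bash
python3 -c "
from h import *
S=capture('scene');print(get_state()['moment'],get_state()['eef_rot'])
cv2.imwrite('pics/s14.png',cv2.resize(S['img'][150:230,220:316],(720,600),interpolation=cv2.INTER_CUBIC))
go([.6265,-.0025,.2],74.2)
"
```

```text
[-0.23495026 -0.72955536  0.01362456] [-29.55178277  89.99839192  44.73746466]
tcp [ 0.6269 -0.0018  0.2108] toolx [ 0.  0. -1.] z heading 74.29 q6 -123.4
d tool [ 0.0108  0.0002 -0.0008]
heading change -0.09 -> spin about tool x rad 0.0016
d tool after spin [ 0.0108  0.0002 -0.0008]
```

View pics/s14.png

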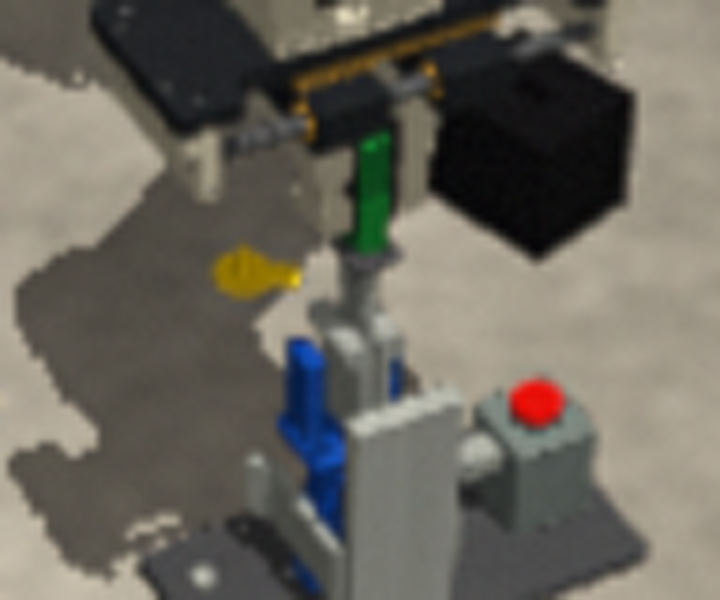

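```bash
python3 -c "
from h import *
s=get_state();print(s['joints'],s['joint_torque'],s['qd'])
for n in('scene','top'):
    cv2.imwrite('pics/f_%s.png'%n,capture(n)['img'])
favg(6)
"
```

```text
[ 1.76491345e+01  1.66465641e+01 -7.05465599e+00 -7.99720374e-04
 -6.62973482e+01 -1.23359566e+02] [ 3.08564203e-01 -5.32941592e+01  2.84717989e+01  6.61158040e+00
 -7.26593547e-01  9.07707377e-03] [-0.01695835  0.05592727  0.11516937  0.01451493 -0.14047892  0.04741957]
F [ 1.55 -0.51 -2.41] sd [0.23 0.38 0.19] tcp [ 0.6269 -0.0018  0.2108] t 22.3833
```

View pics/f_scene.png

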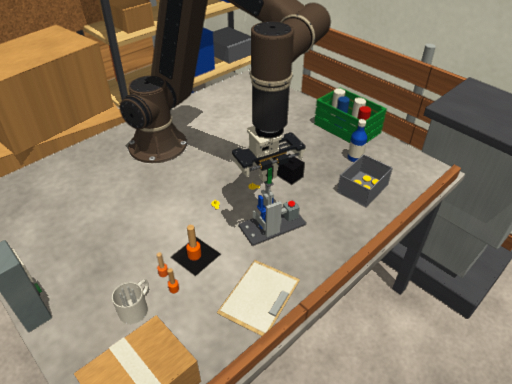

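View pics/f_top.png

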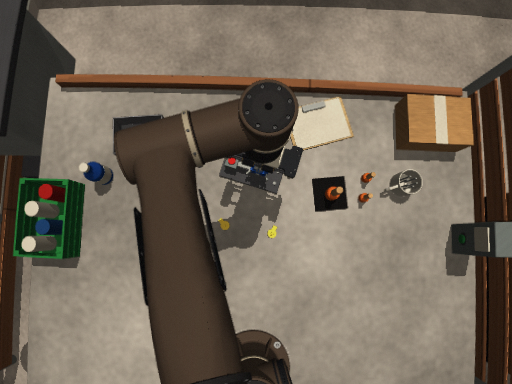

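No arm contact anywhere. The lateral force points along bracket +x with a small downward part, which fits a blade lightly held by friction while the arm settles back. I'll go down slowly and read the force while sliding.

Emit:
play_rows:
  series: [0.001,0,0,0,0.001,0,0,0,0.001,0,0,0,0.001,0,0,0,0.001,0,0,0]

```text
time_s: 22.8
tcp_pos: [0.627, -0.0018, 0.2061]
eef_rot: [-74.0, 90.0, 0.3]
contact_force: [-0.3, -0.0, 3.4]
gripper_width: 0.0136
```

```bash
python3 -c "
from h import *
print(get_state()['contact_force'],get_state()['moment'])
favg(4)"
```

```text
[-0.31164523 -0.0381099   3.35314214] [-0.0376523  -0.02187912 -0.01398638]
F [ 0.04 -0.09  2.46] sd [0.47 0.24 0.55] tcp [ 0.6269 -0.0018  0.2059] t 23.0
```

Emit:
play_rows:
  series: [0.001,0,0,0,0.001,0,0,0,0.001,0,0,0,0.001,0,0,0,0.001,0,0,0]

```text
time_s: 23.42
tcp_pos: [0.627, -0.0018, 0.2009]
eef_rot: [-79.5, 90.0, -5.2]
contact_force: [0.1, 0.1, 4.2]
gripper_width: 0.0139
```

```bash
python3 -c "
from h import *
print(get_state()['contact_force'],get_state()['moment'])
favg(4)"
```

```text
[0.10131585 0.14465174 4.18700679] [-0.07824639 -0.02242614  0.01722414]
F [ 0.58 -0.37  2.86] sd [0.54 0.62 0.92] tcp [ 0.6269 -0.0018  0.2007] t 23.6167
```

Emit:
play_rows:
  series: [0.001,0,0,0,0.001,0,0,0,0.001,0,0,0,0.001,0,0,0,0.0005,0,0,0]

```text
time_s: 24.03
tcp_pos: [0.6269, -0.0018, 0.1964]
eef_rot: [-68.5, 90.0, 5.8]
contact_force: [0.7, -0.6, 4.4]
gripper_width: 0.0139
```

```bash
python3 -c "
from h import *
s=get_state();print(s['contact_force'],s['moment'],s['gripper_width'])
favg(6);go([.6265,-.0025,.2],74.2)
S=capture('scene');cv2.imwrite('pics/s15.png',cv2.resize(S['img'][150:280,160:316],(720,600),interpolation=cv2.INTER_CUBIC))
cv2.imwrite('pics/s15b.png',cv2.resize(S['img'][170:210,245:295],(750,600),interpolation=cv2.INTER_CUBIC))"
```

```text
[ 0.71995517 -0.57742716  4.41213661] [-0.10082781 -0.00112165 -0.00724668] 0.013908957933061007
F [ 0.39 -0.34  4.25] sd [0.52 0.56 0.57] tcp [ 0.6269 -0.0018  0.1963] t 24.3333
tcp [ 0.6269 -0.0018  0.1963] toolx [ 0.  0. -1.] z heading 74.29 q6 -123.4
d tool [-0.0037  0.0002 -0.0008]
heading change -0.09 -> spin about tool x rad 0.0015
d tool after spin [-0.0037  0.0002 -0.0008]
```

View pics/s15.png

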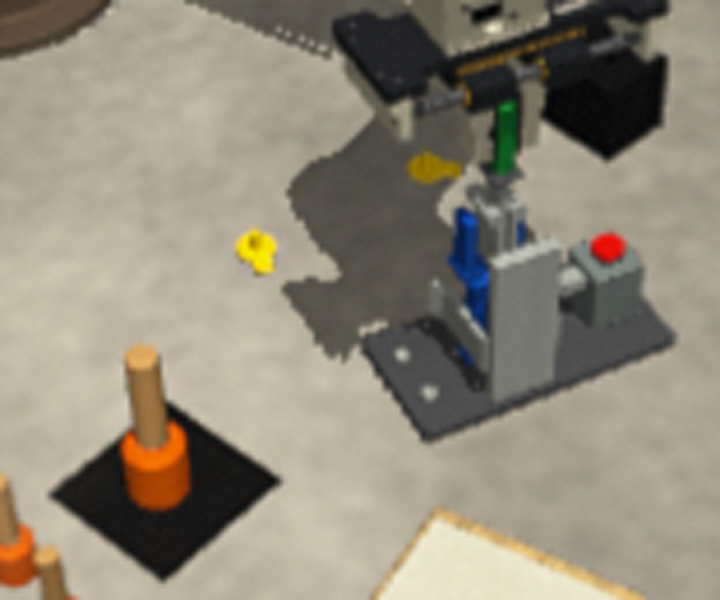

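View pics/s15b.png

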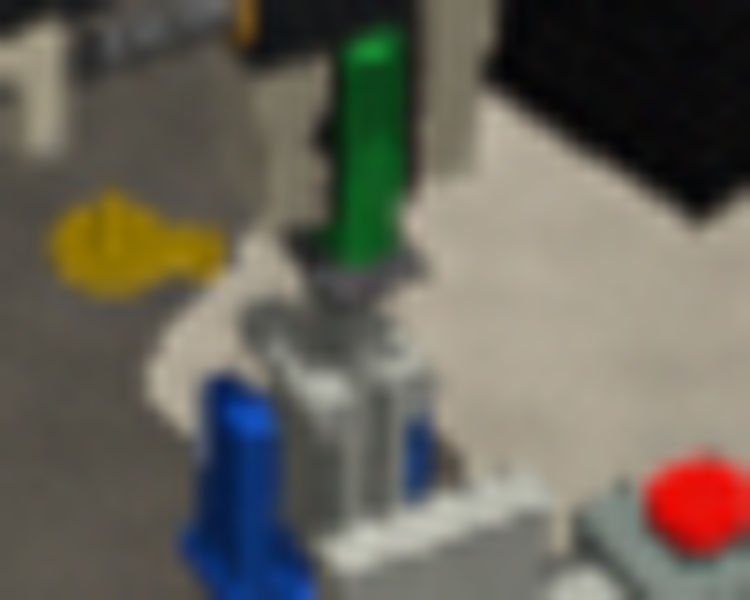

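Net drag is about 4.9 N (4.25 N plus 0.6 N gauge weight), and by the travel since first contact the plate is open about 1.4–2.0 mm. The image shows the blade centred and upright, the pin down at crop (608,247) and the mallet standing on the mat. One still call to check it holds.

Emit:
play_rows:
  series: [0,0,0,0,0,0,0,0,0,0,0,0,0,0,0,0,0,0,0,0]

```text
time_s: 24.8
tcp_pos: [0.6269, -0.0018, 0.1963]
eef_rot: [163.2, 90.0, -122.5]
contact_force: [0.8, -0.9, 3.1]
gripper_width: 0.0137
```

```bash
python3 - <<'E'
from h import *
favg(4)
S=capture('scene');T=capture('top')
R=((0,170,120),(6,255,255));rs=blobs(S['img'],*R,(270,190,310,225))[0];print(rs[1],onz(S,[rs[1]],.07))
ws=blobs(S['img'],(8,60,110),(22,170,255),(180,215,210,260))[0];print("mallet handle",onz(S,[ws[1]],.092))
from plant import close_job
print(close_job())
E
```

```text
F [ 0.79 -0.33  3.41] sd [0.71 0.5  0.41] tcp [ 0.6269 -0.0018  0.1963] t 25.0
[291.03 203.18] [[0.65174854 0.08435164 0.07      ]]
mallet handle [[ 0.55907266 -0.24188802  0.092     ]]
the job is handed in; nothing more can be done
None
```

I handed the job in at about 25 s, with every step done and the gauge still held in the jaws. I got no verdict back.

- **Pin:** I pressed the red cap down with the largest mallet, the one on the mat, until it bottomed at about 33 N. The cap's measured height dropped 11.0 mm, and a last look showed it still down.
- **Mallet:** It stands upright on the mat, let go. My last measurement put it about 6 mm from the mat's centre.
- **Gauge:** The blade went straight down to about 36 mm below the jaw mouth. The net drag was about 5 N while sliding, then eased to about 4 N once still, and the arm did not move.

**Uncertain points:**
- **Plate opening:** I could not measure the sprung plate's opening directly. I estimate 1.4–2.0 mm from how far the blade travelled after first contact. The force alone would allow roughly 1.1–2.5 mm.
- **Odd force reading:** At first contact the reading briefly showed about 2 N sideways and down. I took this as friction while the arm settled, and it went away once the blade slid further.

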